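Swap the glue tin kept behind the canisters

ROBOT

A 6-joint arm with a two-finger parallel gripper is mounted at the origin on the work surface. World frame = base frame: x ahead of the robot, y to its left, z up, the work surface at z = 0. Lengths are in m, angles in rad, forces in N, time in s.
With the tool pointing down it reaches from about 0.35 to 0.925 m from the base axis. Payload 6.4 kg.
Tool frame: the origin (TCP) lies at the very end of the fingers, on their centre line; the grasp point (between the pads) lies 19 mm behind it (bot.hold_point_z is the distance from the TCP to the grasp point, in m); z points along the fingers, y is the direction in which the jaws open and shut (so a half turn about z gives the same grasp; the last joint's range is limited). The gripper opens to 94 mm and grips with 3 to 60 N. Pads are 16 mm wide; open, the fingers measure 119 mm over their backs; the gripper's body (75 mm by 177 mm) begins 78 mm behind the grasp point.
Start: joints at [-1.303, 0.245, 1.558, -0, 1.339, -0.174], TCP at [0.278, -0.588, 0.205] pointing down, gripper open.
Joint ranges: [-3.13, 3.13], [-1.02, 2.26], [0.13, 2.54], [-0.95, 4.09], [0.21, 2.88], [-2.74, 2.74]. Speed limits (rad/s): [2.57, 2.57, 3.14, 3.14, 3.14, 3.14].

INTERFACE

Orientations are given as a 3x3 rotation matrix whose columns are the frame's x, y, z axes.
In Python, from rig import bot gives the robot as it stands.
- The arm moves only by the tool play_rows, never from a script. Its argument "plan" is a list of rows, each a list of 7 numbers: the turn, a rotation vector about the tool's x, y, z each as a share of 60 degrees, from -1 to 1, then the shift along the tool's x, y, z each as a share of 0.6 m, from -1 to 1, then the opening, from 0 (shut) to 1 (fully open). A call has 1 to 12 rows; each row is the pose to reach, as a shift and turn from the pose commanded when the call began, along the tool's axes at that moment; what a row does not reach only later rows make up. A row lasts 1/12 s, in which the tool goes at most 41.7 mm and 7.16 degrees, less where a joint would pass 70% of its speed; a pose out of reach is approached as far as the arm can. A call with a number of a shift or a turn outside -1 to 1 is refused whole. A call with a gripper value outside its range is refused whole. The fingers move at their own pace and stop on an object; "force" is the grip in N (left out, the last holds). Time passes only in rows, so rows that repeat a pose let the fingers close. It gives the time, the measured TCP pose, the force and the opening at its end, in the units of the state.
- bot.observe(): the state, without advancing time (a new reading comes with each control period).
- bot.read_camera(name): name is "scene" or "top"; returns a dict with "color" (384x512x3 uint8, red, green, blue), "camera_matrix" (3x3 intrinsics, pixels), "k1" (the pictures are not rectified: a ray, as slopes to the right and down, at radius r is drawn at 1 + k1 r^2 times it, then the intrinsics apply), "xyz" and "rotation" of the camera in the world. Camera axes: x right, y up, looking along -z (the intrinsics and any distortion apply to the point x, -y, -z); pixel columns grow to the right and rows downward; lengths in m; the calibration is good to about 2 mm. A picture is of the moment at which its call begins. There is no depth.
- bot.finish_job(): hands the job in, once; it reports no verdict.
Trained networks look in a picture, given as the dict that the camera call returned (one of the last four; its "shot" number tells which), for a name from the list of things; names that differ only in an ending like _2 or _b are one class to them, and where a whole thing is asked for, a point or a joint stands for the part that bears it (a point fixed in the world has none). Each returns a list of dicts, best first, with "p" (0 to 1); they miss things now and then, are a little off and sometimes report something else, mostly with a low value. They report only what shows in the picture. A call takes as long as a camera call. They do not tell look-alikes from the thing itself.
- bot.cut_out(picture, name): "pixels" (384x512 bool, what is visible of it).
- bot.landmark_of(picture, name): "position" ([x, y, z] in m, in the coordinates of the camera as it stood for that picture, good to about 4 mm: a listed point, or the origin of a listed thing).
The state is a dict: "clock": time; "joint_positions": joint angles; "joint_velocities": joint speeds; "tau": joint torques, N m; "tool_pos": TCP position; "tool_rot": TCP orientation; "wrist_force": force on the tool from outside, world axes, zero at the start; "moment": the same for the moment, N m; "opening": finger opening in m.
Only numpy, scipy, OpenCV 4.12 (cv2) and the standard library are available. Lean on these libraries where they do the work, as an engineer would, in place of code of your own. Each camera call takes 0.05 s, during which the arm holds its last target.

TASK

Clear both canisters off the storage rack and stand them on the grey side tray, then fetch the red-lidded tin from the bay behind them and set it in the middle of the round cork mat. With the canisters still on the tray, put the blue-lidded tin into the bay on the white spot where the red one stood; after that put each canister back in the middle of the square of its own colour. Everything is set down upright, never tipped over, and let go.

Things in the scene. Friction and masses are not known exactly. Their poses are not given: they have to be found in the camera images.
- rack: Fixed plywood rack, may be turned a little. Origin: at table height under the centre of its bay (white 62 mm spot). x to its back, y left, z up. Floor 8 mm thick, x -116..76, y -90..90 mm. Bay walls: inner faces y = +-38 (x -34..72) and x = 66, tops at z = 50 mm; open in front and above. The coloured squares are centred at x = -67, y = +-41 mm (sides vary).
- seat_green: Green square, 76 x 76 x 3 mm, fixed on the rack's floor: place of the green canister (which covers all but its edges at the start). Origin: centre of its underside, 8 mm above the table; its top is 3 mm above the origin. Axes as the rack's.
- seat_yellow: Yellow square, otherwise the same as the green one: place of the yellow canister.
- can_green: Green round canister with a lid, 54 mm in diameter, 115 mm high, about 0.28 kg, loose, standing on its green square. Plain straight side from 0 to 98 mm, narrow neck, then the lid (54 mm, fixed to it). Origin: centre of its underside; z up through the lid.
- can_yellow: Yellow round canister, otherwise the same as the green one, standing on its yellow square.
- tin_red: Low round white tin with a red lid (fixed to it), 52 mm in diameter, 38 mm high, about 0.14 kg, loose, standing in the rack's bay, about 40 mm clear of the back wall and 7 to 17 mm of each side wall: it can be gripped only along the rack's x, once the canisters are away. Origin: centre of its underside; z up.
- tin_blue: Low round white tin with a blue lid, otherwise the same as the red one, standing on the table between the robot and the rack.
- side_tray: Flat grey tray, fixed, 210 mm (its x) by 120 mm (its y), floor 4 mm thick, rim 5 mm wide and 10 mm high. It lies to the left or the right of the rack and is empty at the start; both canisters fit side by side along its x. Origin: centre of its underside; z up.
- work_mat: Round cork mat with a white edge, fixed, 82 mm in diameter overall, 4 mm thick, on the other side of the rack from the tray, empty at the start. Origin: centre of its underside; z up.
Not all that is in view belongs to the job. Leave any yellow look-alike of the tin_blue alone.

How it is judged:
On the way, in this order (a step that is already met when the one before it is completed fails the run):
1. both canisters stand on the grey tray, let go, and the red-lidded tin is still in the bay (x of can_green in the frame of side_tray between -0.082 and 0.082 m and y of can_green in the frame of side_tray between -0.037 and 0.037 m and z of can_green in the frame of side_tray between 0 and 0.008 m and contact force between the fingers and can_green below 0.2 N and linear speed of each of can_green, can_yellow below 0.03 m/s and angle between each of can_green, can_yellow's own z axis and vertical below 0.12 rad and x of can_yellow in the frame of side_tray between -0.082 and 0.082 m and y of can_yellow in the frame of side_tray between -0.037 and 0.037 m and z of can_yellow in the frame of side_tray between 0 and 0.008 m and contact force between the fingers and can_yellow below 0.2 N and distance of tin_red from where it was at the start of the episode below 0.03 m), for 0.2 s.
2. the red-lidded tin stands in the middle of the cork mat, let go, with both canisters on the tray (horizontal distance between tin_red and work_mat below 0.015 m and z of tin_red in the frame of work_mat between 0 and 0.008 m and contact force between the fingers and tin_red below 0.2 N and linear speed of each of tin_red, can_green, can_yellow below 0.03 m/s and angle between each of tin_red, can_green, can_yellow's own z axis and vertical below 0.12 rad and x of can_green in the frame of side_tray between -0.082 and 0.082 m and y of can_green in the frame of side_tray between -0.037 and 0.037 m and z of can_green in the frame of side_tray between 0 and 0.008 m and contact force between the fingers and can_green below 0.2 N and x of can_yellow in the frame of side_tray between -0.082 and 0.082 m and y of can_yellow in the frame of side_tray between -0.037 and 0.037 m and z of can_yellow in the frame of side_tray between 0 and 0.008 m and contact force between the fingers and can_yellow below 0.2 N), for 0.2 s.
3. the blue-lidded tin stands on the white spot in the bay, let go, with both canisters on the tray (all of step 2 and x of tin_blue in the frame of rack between -0.015 and 0.015 m and y of tin_blue in the frame of rack between -0.015 and 0.015 m and z of tin_blue in the frame of rack between 0.004 and 0.012 m and contact force between the fingers and tin_blue below 0.2 N and linear speed of tin_blue below 0.03 m/s and angle between tin_blue's own z axis and vertical below 0.12 rad), for 0.2 s.
At the end, for the whole second after the job is handed in: Each canister stands within 15 mm of the centre of its own colour's square, the red-lidded tin within 15 mm of the cork mat's centre, the blue-lidded tin within 15 mm of the bay's centre along the rack's x and y; all upright (0.12 rad), resting there (4 mm in height), let go and still (horizontal distance between can_green and seat_green below 0.015 m and z of can_green in the frame of seat_green between -0.001 and 0.007 m and contact force between the fingers and can_green below 0.2 N and linear speed of each of can_green, can_yellow, tin_red, tin_blue below 0.03 m/s and angle between each of can_green, can_yellow, tin_red, tin_blue's own z axis and vertical below 0.12 rad and horizontal distance between can_yellow and seat_yellow below 0.015 m and z of can_yellow in the frame of seat_yellow between -0.001 and 0.007 m and contact force between the fingers and can_yellow below 0.2 N and horizontal distance between tin_red and work_mat below 0.015 m and z of tin_red in the frame of work_mat between 0 and 0.008 m and contact force between the fingers and tin_red below 0.2 N and x of tin_blue in the frame of rack between -0.015 and 0.015 m and y of tin_blue in the frame of rack between -0.015 and 0.015 m and z of tin_blue in the frame of rack between 0.004 and 0.012 m and contact force between the fingers and tin_blue below 0.2 N); the robot touches nothing.
It fails at once if a canister or tin is tipped over (more than 0.6 rad from upright) (angle between any of can_green, can_yellow, tin_red, tin_blue's own z axis and vertical above 0.6 rad).
It also fails if it takes over 128 s, if anything falls off the work surface, if the arm or the gripper's body presses on something with over 40 N, if the wrist force passes 120 N, or if a joint passes its speed limit or range.

## Working session

There is one attempt and no reset: what is moved stays moved. The work goes in short steps, Python scripts to look and compute and a tool call to move; the robot and the scene stay as the last step left them, time stands still between calls to the robot, and variables do not carry over. Pictures are saved under pics/ and viewed, and the job is handed in when it is done.

Besides the shell and the picture viewer there is one more tool, called by a JSON object that holds its "name" and its "arguments", one argument or row to a line. play_rows: Moves the arm, as the interface text tells. Shift numbers are shares of 0.6 m and turn numbers shares of 60 degrees, none past 1 either way. Its arguments: {"type":"object","properties":{"plan":{"type":"array"},"force":{"type":"number"}},"required":["plan"]}

```bash
ls; mkdir -p pics
python3 - <<'E'
from rig import bot
import cv2,numpy as np
s=bot.observe();print({k:np.round(v,3).tolist() for k,v in s.items()}, bot.hold_point_z)
for n in ["scene","top"]:
    p=bot.read_camera(n)
    print(n,p["camera_matrix"],p["k1"],p["xyz"],p["rotation"],p["shot"])
    cv2.imwrite(f"pics/{n}0.png",cv2.resize(p["color"][:,:,::-1],(768,576)))
    R=np.array(p["rotation"]);t=np.array(p["xyz"])
    for o in ["rack","seat_green","seat_yellow","can_green","can_yellow","tin_red","tin_blue","side_tray","work_mat"]:
        for d in bot.landmark_of(p,o)[:3]:
            print(o,round(d["p"],2),np.round(R@np.array(d["position"])+t,4), [k for k in d])
E
```

```text
pics
{'clock': 0.0, 'joint_positions': [-1.303, 0.246, 1.559, -0.0, 1.339, -0.174], 'joint_velocities': [-0.001, -0.001, -0.001, -0.002, 0.0, -0.002], 'tau': [0.003, -41.584, -31.46, 0.069, 0.033, -0.0], 'tool_pos': [0.278, -0.587, 0.204], 'tool_rot': [[0.904, 0.428, -0.001], [0.428, -0.904, 0.002], [0.0, -0.002, -1.0]], 'wrist_force': [-0.64, -0.219, -0.072], 'moment': [-0.0, 0.068, 0.004], 'opening': 0.094} 0.0188
scene [[359.00645275   0.         264.36731171]
 [  0.         359.00645275 192.79185184]
 [  0.           0.           1.        ]] -0.03363417473914427 [ 0.79241384 -0.33347267  0.59833716] [[ 0.78691267 -0.46350859  0.4073429 ]
 [ 0.61674772  0.61193253 -0.49513718]
 [-0.01976604  0.64085752  0.76740533]] 1
rack 0.77 [ 0.6138 -0.0174 -0.0036] ['position', 'p']
seat_green 0.75 [ 0.5512 -0.0653  0.0083] ['position', 'p']
seat_yellow 0.47 [0.5448 0.0187 0.0085] ['position', 'p']
can_green 0.93 [ 0.5501 -0.0617  0.0149] ['position', 'p']
can_yellow 0.67 [0.5404 0.0177 0.0087] ['position', 'p']
tin_red 0.67 [ 0.6188 -0.0133  0.0041] ['position', 'p']
tin_blue 0.87 [ 0.3205 
[... 758 characters left out ...]
_green 0.97 [ 0.5514 -0.0657  0.007 ] ['position', 'p']
seat_yellow 0.78 [0.5453 0.0159 0.0055] ['position', 'p']
can_green 0.74 [ 0.5453 -0.0678  0.0108] ['position', 'p']
can_green 0.41 [0.5431 0.0115 0.0093] ['position', 'p']
can_yellow 0.9 [0.5475 0.0111 0.009 ] ['position', 'p']
can_yellow 0.68 [0.4487 0.0046 0.0041] ['position', 'p']
tin_red 0.96 [ 0.6186 -0.014   0.0066] ['position', 'p']
tin_blue 0.97 [ 4.679e-01  1.622e-01 -2.000e-04] ['position', 'p']
tin_blue 0.6 [0.448  0.0054 0.0034] ['position', 'p']
tin_blue 0.57 [ 0.318   0.1513 -0.0009] ['position', 'p']
side_tray 0.74 [4.930e-01 2.951e-01 2.000e-04] ['position', 'p']
work_mat 0.95 [ 0.5241 -0.2901 -0.0015] ['position', 'p']
```

View pics/scene0.png

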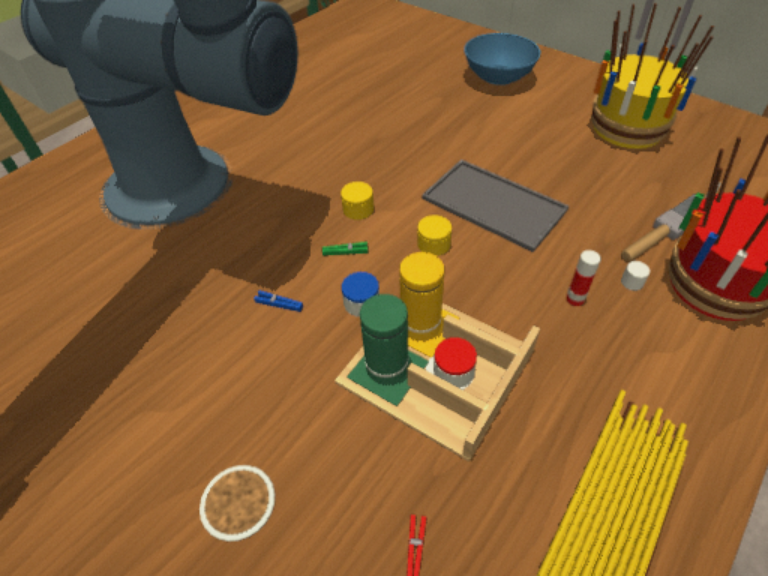

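View pics/top0.png

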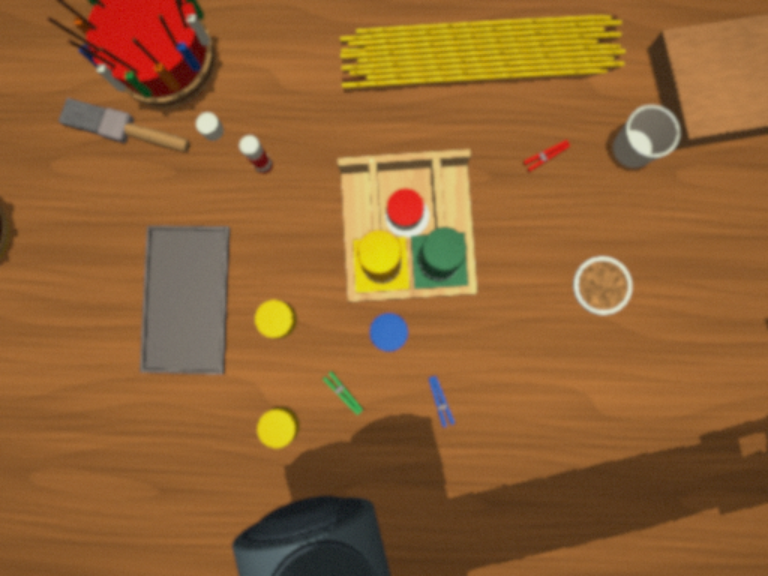

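```bash
cat > h.py <<'E'
import numpy as np,cv2
from rig import bot
def cam(n):
    return bot.read_camera(n)
def proj(p,X):
    R=np.array(p["rotation"]);t=np.array(p["xyz"])
    c=(np.atleast_2d(X)-t)@R; c=c*[1,-1,-1]
    return cv2.projectPoints(c.reshape(-1,1,3),np.zeros(3),np.zeros(3),p["camera_matrix"],np.array([p["k1"],0,0,0.]))[0].reshape(-1,2)
def unproj(p,uv,z):
    R=np.array(p["rotation"]);t=np.array(p["xyz"])
    q=cv2.undistortPoints(np.array(uv,float).reshape(-1,1,2),p["camera_matrix"],np.array([p["k1"],0,0,0.])).reshape(-1,2)
    d=np.c_[q[:,0],-q[:,1],-np.ones(len(q))]@R.T
    return t+d*((z-t[2])/d[:,2])[:,None]
def masks(p):
    h=cv2.cvtColor(p["color"],cv2.COLOR_RGB2HSV).astype(int);H,S,V=h[...,0],h[...,1],h[...,2]
    return dict(red=((H<6)|(H>174))&(S>170)&(V>90),blue=(H>105)&(H<125)&(S>150)&(V>90),yellow=(H>19)&(H<30)&(S>200)&(V>120),green=(H>60)&(H<95)&(S>100)&(V>25))
def blobs(m,amin=60):
    n,l,s,c=cv2.connectedComponentsWithStats(m.astype(np.uint8));return [(c[i].round(1).tolist(),s[i].tolist()) for i in range(1,n) if s[i,4]>amin]
def crop(p,name,u0,v0,w,h,k,over=[]):
    im=cv2.resize(p["color"][v0:v0+h,u0:u0+w,::-1],None,fx=k,fy=k,interpolation=cv2.INTER_CUBIC)
    for P,closed,col in over:
        q=((proj(p,P)+.5-[u0,v0])*k).round().astype(np.int32)
        cv2.polylines(im,[q.reshape(-1,1,2)],closed,col,1)
    cv2.imwrite("pics/"+name,im)
def frame(x,y,a,P):
    P=np.array(P,float);c,s=np.cos(a),np.sin(a)
    return np.c_[x+c*P[:,0]-s*P[:,1],y+s*P[:,0]+c*P[:,1],P[:,2]]
def box(x0,x1,y0,y1,z): return [[x0,y0,z],[x1,y0,z],[x1,y1,z],[x0,y1,z]]
def circ(r,z,cx=0,cy=0):
    t=np.linspace(0,2*np.pi,40);return np.c_[cx+r*np.cos(t),cy+r*np.sin(t),0*t+z]
E
python3 - <<'E'
from h import *
import pickle
for n in ["top","scene"]:
    p=cam(n);pickle.dump(p,open(n+"0.pkl","wb"))
    for k,m in masks(p).items(): print(n,k,blobs(m))
    for o in ["side_tray","work_mat","rack"]:
        r=bot.cut_out(p,o)[0]
        m=np.array(r["pixels"]).astype(np.uint8)
        print(n,o,r["p"],blobs(m)); np.save(f"{n}_{o}.npy",m)
        c=max(cv2.findContours(m,0,1)[0],key=cv2.contourArea)
        print(cv2.minAreaRect(c))
a=.06
g=(0,255,255);w=(255,0,255)
ov=[(frame(.6145,-.0185,a,box(-.116,.076,-.09,.09,.008)),True,w),(frame(.6145,-.0185,a,box(-.034,.066,-.038,.038,.05)),True,(255,255,0)),
(frame(.6145,-.0185,a,box(-.105,-.029,.003,.079,.011)),True,w),(frame(.6145,-.0185,a,box(-.105,-.029,-.079,-.003,.011)),True,w)]
p=pickle.load(open("top0.pkl","rb"));crop(p,"c1.png",215,90,110,125,5,ov)
p=pickle.load(open("scene0.pkl","rb"));crop(p,"c2.png",215,160,155,150,4,ov)
E
```

```text
top red [([92.5, 23.2], [57, 0, 74, 55, 2996]), ([370.5, 99.4], [363, 94, 17, 13, 95]), ([269.7, 137.9], [258, 126, 24, 24, 445])]
top blue [([258.7, 221.0], [248, 210, 23, 23, 419])]
top yellow [([320.7, 33.4], [227, 10, 190, 49, 7011]), ([253.1, 173.7], [236, 154, 36, 40, 1121]), ([182.6, 212.2], [170, 200, 26, 26, 541]), ([184.1, 285.2], [171, 272, 27, 27, 567])]
top green [([293.0, 171.4], [276, 153, 34, 38, 1013])]
top side_tray 0.2 [([259.1, 221.1], [247, 209, 25, 25, 498])]
((259.0, 221.0), (24.0, 24.0), 90.0)
top work_mat 0.76 [([401.4, 190.2], [382, 171, 40, 40, 1233])]
((401.50006103515625, 190.50003051757812), (39.59797668457031, 38.18376159667969), 45.0)
top rack 0.8 [([271.2, 137.3], [225, 99, 93, 102, 4829])]
((271.57525634765625, 149.62831115722656), (97.64988708496094, 87.40596771240234), 86.18592071533203)
scene red [([475.3, 143.4], [463, 128, 27, 34, 411]), ([492.1, 167.7], [461, 130, 51, 71, 2005]), ([386.9, 189.2], [380, 181, 16, 16, 144]), ([470.7, 207.2], [452, 196, 40, 18, 73]), ([303.4, 237.0], [290, 225, 28, 25, 545]), ([275.7, 373.3], [271, 363, 11, 21, 154
[... 476 characters left out ...]
9.5], [453, 129, 16, 24, 91]), ([230.0, 166.0], [215, 162, 30, 8, 157]), ([506.6, 189.9], [501, 180, 11, 18, 81]), ([256.9, 222.7], [240, 197, 45, 52, 1403]), ([253.6, 255.3], [232, 239, 41, 31, 515])]
scene side_tray 0.79 [([330.2, 135.6], [282, 107, 96, 60, 2971])]
((329.3665466308594, 134.7823486328125), (90.58804321289062, 37.00121307373047), 25.301376342773438)
scene work_mat 0.95 [([157.7, 335.2], [133, 311, 50, 50, 1915])]
((158.00001525878906, 335.0000305175781), (45.615779876708984, 51.876773834228516), 26.56505012512207)
scene rack 0.83 [([304.5, 258.2], [225, 210, 134, 96, 4663])]
((292.89105224609375, 238.279052734375), (104.76213073730469, 99.34182739257812), 30.068584442138672)
```

View pics/c1.png

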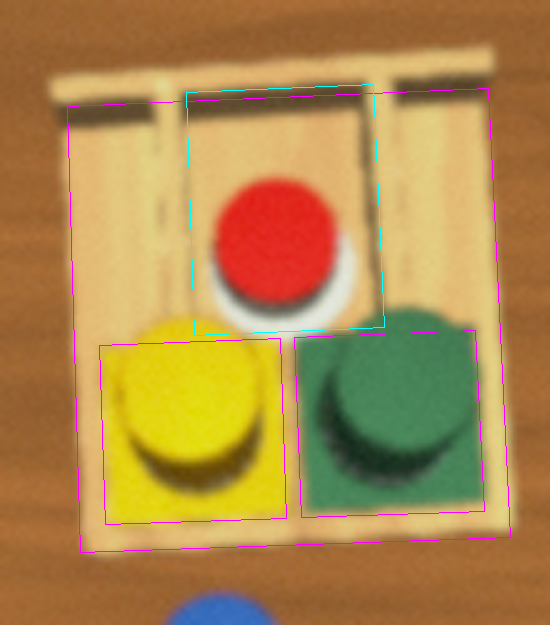

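View pics/c2.png

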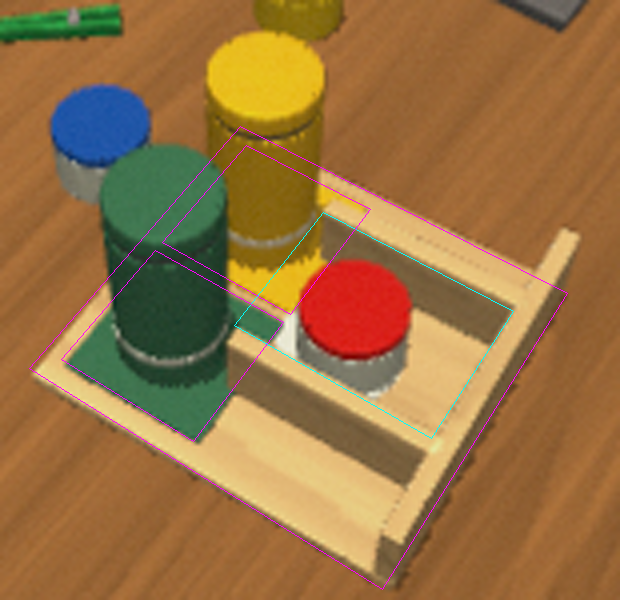

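Run:
```python
from h import *
import pickle
T=pickle.load(open("top0.pkl","rb"));S=pickle.load(open("scene0.pkl","rb"))
print("red",unproj(T,[[269.7,137.9]],.045),unproj(S,[[303.4,237]],.042))
print("blue",unproj(T,[[258.7,221.0]],.037),unproj(S,[[239.4,190.9]],.034))
print("mat",unproj(T,[[401.4,190.2]],.004),unproj(S,[[157.7,335.2]],.004))
m=np.load("scene_side_tray.npy");c=max(cv2.findContours(m,0,1)[0],key=cv2.contourArea)
q=unproj(S,c.reshape(-1,2),.008)[:,:2].astype(np.float32);print("tray",cv2.minAreaRect(q))
V=cv2.cvtColor(T["color"],cv2.COLOR_RGB2HSV).astype(int)
m=(V[...,1]<60)&(V[...,2]<150);m[:, :90]=0;m[:,160:]=0;m[:145]=0;m[255:]=0
m=m.astype(np.uint8);c=max(cv2.findContours(m,0,1)[0],key=cv2.contourArea);print(cv2.boundingRect(c))
q=unproj(T,c.reshape(-1,2),.008)[:,:2].astype(np.float32);print("tray",cv2.minAreaRect(q))
# cans: contour of lid top disc fit
w=(255,0,255)
ov=[]
R=lambda P:frame(.6145,-.0185,.06,P)
for y in(.041,-.041):
  for z in (.011,.126,.109): ov.append((R(circ(.027,z,-.067,y)),True,w))
for z in (.008,.046): ov.append((circ(.026,z,.618,-.015),True,w))
for z in (.0,.038): ov.append((circ(.026,z,.4475,.0045),True,w))
crop(T,"c3.png",215,90,110,150,4,ov)
crop(S,"c4.png",200,120,155,150,4,ov)
ov=[(frame(.491,.295,.04,box(-.105,.105,-.06,.06,.01)),True,w),(circ(.041,.004,.524,-.292),True,w)]
crop(T,"c5.png",80,140,345,120,2,ov)
```

```text
red [[ 0.61799562 -0.01464808  0.045     ]] [[ 0.61894516 -0.01428757  0.042     ]]
blue [[0.44988623 0.00344399 0.037     ]] [[0.44868401 0.0035547  0.034     ]]
mat [[ 0.52274387 -0.29360844  0.004     ]] [[ 0.52514935 -0.29520068  0.004     ]]
tray ((0.4889218211174011, 0.2944706976413727), (0.21590524911880493, 0.13165999948978424), 1.071189045906067)
(94, 152, 58, 97)
tray ((0.48923492431640625, 0.29404476284980774), (0.2048693597316742, 0.11876782029867172), 0.4882410764694214)
```

View pics/c3.png

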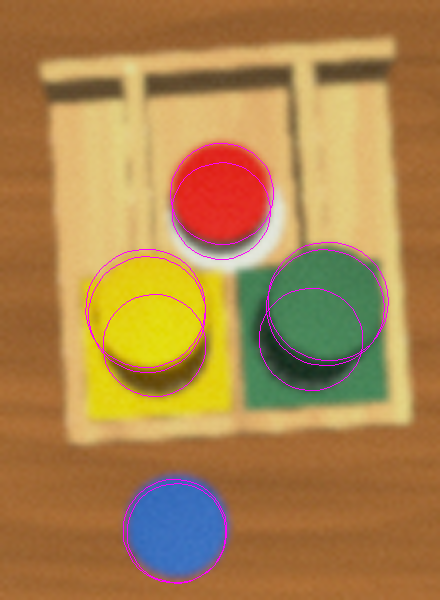

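View pics/c4.png

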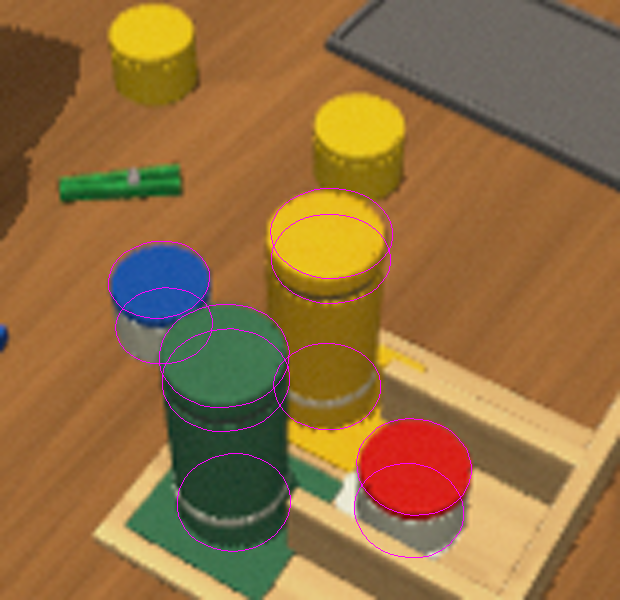

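View pics/c5.png

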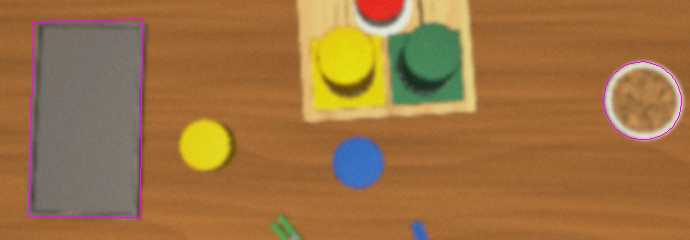

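```bash
cat > m.py <<'E'
import sys,numpy as np
from rig import bot
# usage: m.py x y z yaw_rad  -> shares for the shift/turn
s=bot.observe();R=np.array(s["tool_rot"]);t=np.array(s["tool_pos"])
g=[float(v) for v in sys.argv[1:]]
yaw=np.arctan2(R[1,0],R[0,0]);tilt=np.degrees(np.arccos(-R[2,2]))
d=R.T@(np.array(g[:3])-t)
c,q=np.cos(g[3]),np.sin(g[3])
from scipy.spatial.transform import Rotation as Ro
Rt=np.array([[c,q,0],[q,-c,0],[0,0,-1]]);rv=Ro.from_matrix(R.T@Rt).as_rotvec(degrees=True)
print("clock",round(s["clock"],2),"pos",t.round(4),"yaw",round(yaw,4),"tilt",round(tilt,2),"open",round(s["opening"],4),"F",np.round(s["wrist_force"],1))
print("turn",(rv/60).round(4).tolist(),"shift",(d/.6).round(4).tolist(),"rows",round(np.linalg.norm(d)/.0417,1),round(np.linalg.norm(rv)/7.16,1))
E
python3 m.py .543 .0175 .2 .06
```

```text
clock 1.4 pos [ 0.2779 -0.5876  0.2055] yaw 0.4418 tilt 0.0 open 0.0945 F [0.  0.7 0.4]
turn [0.0, 0.0, 0.3646] shift [0.8306, -0.7228, 0.0091] rows 15.8 3.1
```

{"name": "play_rows", "arguments": {
  "plan": [
    [0,0,0.3646,0.8306,-0.7228,0.0091,0.766],
    [0,0,0.3646,0.8306,-0.7228,0.0091,0.766],
    [0,0,0.3646,0.8306,-0.7228,0.0091,0.766],
    [0,0,0.3646,0.8306,-0.7228,0.0091,0.766],
    [0,0,0.3646,0.8306,-0.7228,0.0091,0.766],
    [0,0,0.3646,0.8306,-0.7228,0.0091,0.766],
    [0,0,0.3646,0.8306,-0.7228,0.0091,0.766],
    [0,0,0.3646,0.8306,-0.7228,0.0091,0.766],
    [0,0,0.3646,0.8306,-0.7228,0.0091,0.766],
    [0,0,0.3646,0.8306,-0.7228,0.0091,0.766],
    [0,0,0.3646,0.8306,-0.7228,0.0091,0.766],
    [0,0,0.3646,0.8306,-0.7228,0.0091,0.766]
  ],
  "force": 30
}}

```text
clock: 2.4
tool_pos: [0.4791, -0.1277, 0.2017]
tool_rot: [[0.998, 0.06, 0.001], [0.06, -0.998, -0.001], [0.001, 0.001, -1.0]]
wrist_force: [0.4, -0.5, 0.0]
opening: 0.0721
```

```bash
python3 m.py .543 .0175 .2 .06
```

```text
clock 2.4 pos [ 0.4791 -0.1277  0.2017] yaw 0.0599 tilt 0.06 open 0.0721 F [ 0.4 -0.5  0. ]
turn [0.0005, -0.0009, -0.0001] shift [0.1209, -0.2351, 0.0029] rows 3.8 0.0
```

{"name": "play_rows", "arguments": {
  "plan": [
    [0,0,0,0.12,-0.235,0,0.766],
    [0,0,0,0.12,-0.235,0,0.766],
    [0,0,0,0.12,-0.235,0,0.766],
    [0,0,0,0.12,-0.235,0,0.766],
    [0,0,0,0.12,-0.235,0,0.766],
    [0,0,0,0.12,-0.235,0,0.766],
    [0,0,0,0.12,-0.235,0,0.766]
  ]
}}

```text
clock: 2.98
tool_pos: [0.5418, 0.0151, 0.2012]
tool_rot: [[0.998, 0.06, -0.0], [0.06, -0.998, -0.0], [-0.0, 0.0, -1.0]]
wrist_force: [-0.7, -0.2, -0.3]
opening: 0.0716
```

```bash
python3 m.py .543 .0175 .06 .06
```

```text
clock 2.98 pos [0.5418 0.0151 0.2012] yaw 0.0601 tilt 0.03 open 0.0716 F [-0.7 -0.2 -0.3]
turn [0.0003, 0.0003, 0.0001] shift [0.0024, -0.0039, 0.2354] rows 3.4 0.0
```

{"name": "play_rows", "arguments": {
  "plan": [
    [0,0,0,0.0024,-0.0039,0.03,0.766],
    [0,0,0,0.0024,-0.0039,0.08,0.766],
    [0,0,0,0.0024,-0.0039,0.13,0.766],
    [0,0,0,0.0024,-0.0039,0.18,0.766],
    [0,0,0,0.0024,-0.0039,0.22,0.766],
    [0,0,0,0.0024,-0.0039,0.235,0.766],
    [0,0,0,0.0024,-0.0039,0.235,0.766],
    [0,0,0,0.0024,-0.0039,0.235,0.766]
  ]
}}

```text
clock: 3.65
tool_pos: [0.5436, 0.0169, 0.0611]
tool_rot: [[0.998, 0.059, 0.001], [0.059, -0.998, -0.0], [0.001, 0.0, -1.0]]
wrist_force: [-0.2, -0.5, 0.5]
opening: 0.072
```

```bash
python3 m.py .543 .0175 .06 .06
python3 - <<'E'
from h import *
p=cam("scene");crop(p,"d1.png",180,90,200,190,4)
E
```

```text
clock 3.65 pos [0.5436 0.0169 0.0611] yaw 0.0586 tilt 0.04 open 0.072 F [-0.2 -0.5  0.5]
turn [0.0002, -0.0006, -0.0014] shift [-0.001, -0.0011, 0.0018] rows 0.0 0.0
```

View pics/d1.png

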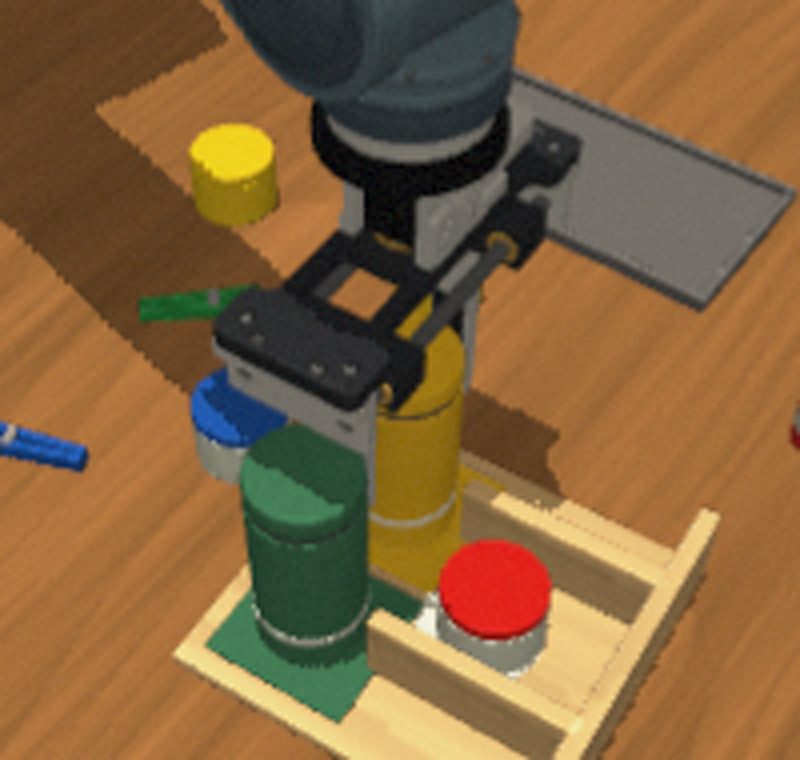

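Fingers straddle the yellow can (around px 410,430 in the crop), clear of the green one. Closing.

{"name": "play_rows", "arguments": {
  "plan": [
    [0,0,0,0,0,0,0.4],
    [0,0,0,0,0,0,0.4],
    [0,0,0,0,0,0,0.4],
    [0,0,0,0,0,0,0.4],
    [0,0,0,0,0,0,0.4],
    [0,0,0,0,0,0,0.4],
    [0,0,0,0,0,-0.02,0.4],
    [0,0,0,0,0,-0.06,0.4],
    [0,0,0,0,0,-0.11,0.4],
    [0,0,0,0,0,-0.15,0.4],
    [0,0,0,0,0,-0.18,0.4],
    [0,0,0,0,0,-0.18,0.4]
  ],
  "force": 30
}}

```text
clock: 4.7
tool_pos: [0.5456, 0.0178, 0.1729]
tool_rot: [[0.998, 0.06, 0.007], [0.06, -0.998, -0.001], [0.007, 0.001, -1.0]]
wrist_force: [-0.2, -0.5, -1.5]
opening: 0.0531
```

```bash
python3 m.py .4425 .2945 .18 .03
```

```text
clock 4.7 pos [0.5456 0.0178 0.1729] yaw 0.0603 tilt 0.43 open 0.0531 F [-0.2 -0.5 -1.5]
turn [0.0012, -0.0071, 0.0289] shift [-0.1436, -0.4706, -0.0136] rows 7.1 0.2
```

{"name": "play_rows", "arguments": {
  "plan": [
    [0,0,0,-0.007,-0.02,0,0.4],
    [0,0,0,-0.02,-0.065,0,0.4],
    [0,0,0.01,-0.04,-0.125,0,0.4],
    [0,0,0.02,-0.06,-0.19,0,0.4],
    [0,0,0.029,-0.08,-0.255,0,0.4],
    [0,0,0.029,-0.1,-0.32,0,0.4],
    [0,0,0.029,-0.12,-0.385,0,0.4],
    [0,0,0.029,-0.135,-0.44,0,0.4],
    [0,0,0.029,-0.1436,-0.465,0,0.4],
    [0,0,0.029,-0.1436,-0.4706,0,0.4],
    [0,0,0.029,-0.1436,-0.4706,0,0.4],
    [0,0,0.029,-0.1436,-0.4706,0,0.4]
  ]
}}

```text
clock: 5.7
tool_pos: [0.4393, 0.294, 0.1668]
tool_rot: [[1.0, 0.03, -0.003], [0.03, -1.0, -0.001], [-0.003, 0.001, -1.0]]
wrist_force: [0.1, 0.4, -2.6]
opening: 0.0537
```

```bash
python3 m.py .4425 .2945 .0545 .03;python3 - <<'E'
from h import *
p=cam("top");cv2.imwrite("pics/d2.png",cv2.resize(p["color"][:,:,::-1],(768,576)))
E
```

```text
clock 5.7 pos [0.4393 0.294  0.1668] yaw 0.0298 tilt 0.17 open 0.0537 F [ 0.1  0.4 -2.6]
turn [0.0012, 0.0025, -0.0002] shift [0.0058, -0.0009, 0.1871] rows 2.7 0.0
```

View pics/d2.png

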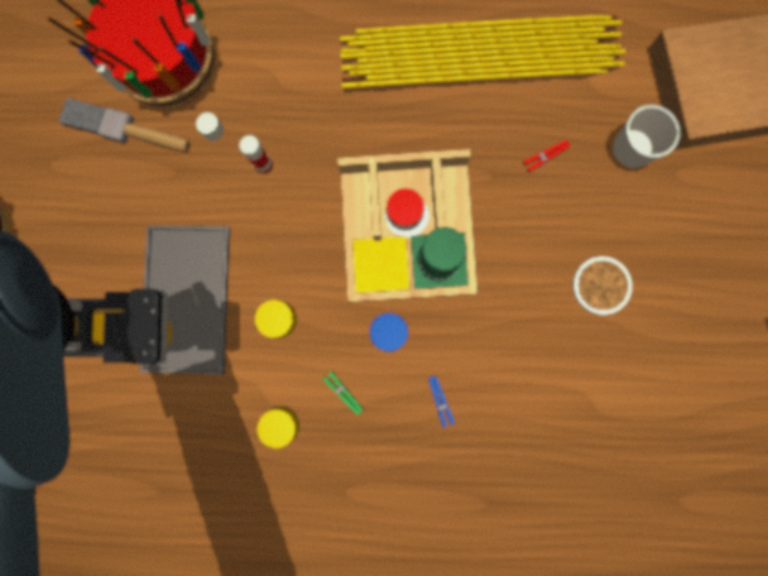

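{"name": "play_rows", "arguments": {
  "plan": [
    [0,0,0,0.005,0,0.02,0.4],
    [0,0,0,0.005,0,0.06,0.4],
    [0,0,0,0.005,0,0.1,0.4],
    [0,0,0,0.005,0,0.13,0.4],
    [0,0,0,0.005,0,0.155,0.4],
    [0,0,0,0.005,0,0.17,0.4],
    [0,0,0,0.005,0,0.18,0.4],
    [0,0,0,0.005,0,0.18,0.4],
    [0,0,0,0.005,0,0.18,0.4]
  ]
}}

```text
clock: 6.5
tool_pos: [0.4438, 0.2944, 0.0605]
tool_rot: [[1.0, 0.029, 0.0], [0.029, -1.0, 0.0], [0.0, -0.0, -1.0]]
wrist_force: [0.5, 0.2, -2.1]
opening: 0.0538
```

```bash
python3 m.py .4425 .2945 .0545 .03
```

```text
clock 6.5 pos [0.4438 0.2944 0.0605] yaw 0.0289 tilt 0.03 open 0.0538 F [ 0.5  0.2 -2.1]
turn [-0.0002, -0.0004, -0.001] shift [-0.0022, -0.0002, 0.0101] rows 0.1 0.0
```

{"name": "play_rows", "arguments": {
  "plan": [
    [0,0,0,0,0,0.004,0.4],
    [0,0,0,0,0,0.008,0.4],
    [0,0,0,0,0,0.0105,0.4],
    [0,0,0,0,0,0.0105,0.4],
    [0,0,0,0,0,0.0105,0.4]
  ]
}}

```text
clock: 6.92
tool_pos: [0.4438, 0.2948, 0.0546]
tool_rot: [[1.0, 0.03, 0.001], [0.03, -1.0, 0.0], [0.001, -0.0, -1.0]]
wrist_force: [-0.3, -0.6, -0.4]
opening: 0.0537
```

```bash
python3 m.py .4425 .2945 .0545 .03
```

```text
clock 6.92 pos [0.4438 0.2948 0.0546] yaw 0.0298 tilt 0.07 open 0.0537 F [-0.3 -0.6 -0.4]
turn [-0.0002, -0.0011, -0.0002] shift [-0.0022, 0.0004, 0.0002] rows 0.0 0.0
```

{"name": "play_rows", "arguments": {
  "plan": [
    [0,0,0,0,0,0,0.6],
    [0,0,0,0,0,0,0.65],
    [0,0,0,0,0,0,0.7],
    [0,0,0,0,0,0,0.766],
    [0,0,0,0,0,-0.02,0.766],
    [0,0,0,0,0,-0.06,0.766],
    [0,0,0,0,0,-0.12,0.766],
    [0,0,0,0,0,-0.18,0.766],
    [0,0,0,0,0,-0.24,0.766],
    [0,0,0,0,0,-0.25,0.766]
  ]
}}

```text
clock: 7.75
tool_pos: [0.4468, 0.2961, 0.2126]
tool_rot: [[0.999, 0.03, 0.012], [0.03, -1.0, 0.005], [0.012, -0.004, -1.0]]
wrist_force: [0.8, -0.4, 0.9]
opening: 0.0718
```

```bash
python3 m.py .549 -.063 .2 .06;python3 - <<'E'
from h import *
p=cam("scene");cv2.imwrite("pics/d3.png",cv2.resize(p["color"][:,:,::-1],(768,576)))
E
```

```text
clock 7.75 pos [0.4468 0.2961 0.2126] yaw 0.0298 tilt 0.75 open 0.0718 F [ 0.8 -0.4  0.9]
turn [-0.0041, -0.0119, -0.0288] shift [0.1521, 0.6035, 0.0201] rows 9.0 0.3
```

View pics/d3.png

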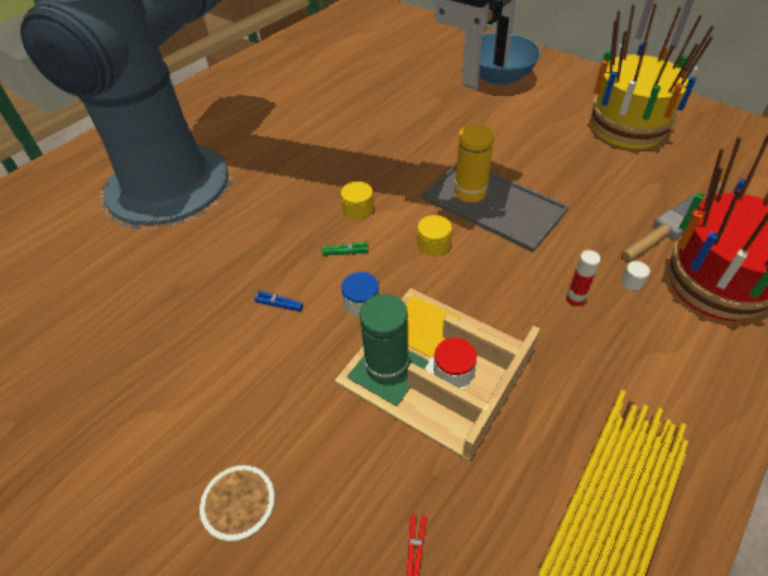

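Yellow can stands on the tray (474,165). Next, green.

{"name": "play_rows", "arguments": {
  "plan": [
    [0,0,-0.03,0.1521,0.6035,0.01,0.8],
    [0,0,-0.03,0.1521,0.6035,0.01,0.8],
    [0,0,-0.03,0.1521,0.6035,0.01,0.8],
    [0,0,-0.03,0.1521,0.6035,0.01,0.8],
    [0,0,-0.03,0.1521,0.6035,0.01,0.8],
    [0,0,-0.03,0.1521,0.6035,0.01,0.8],
    [0,0,-0.03,0.1521,0.6035,0.01,0.8],
    [0,0,-0.03,0.1521,0.6035,0.01,0.8],
    [0,0,-0.03,0.1521,0.6035,0.01,0.8],
    [0,0,-0.03,0.1521,0.6035,0.01,0.8],
    [0,0,-0.03,0.1521,0.6035,0.01,0.8],
    [0,0,-0.03,0.1521,0.6035,0.01,0.8]
  ]
}}

```text
clock: 8.8
tool_pos: [0.5444, -0.0639, 0.1969]
tool_rot: [[0.998, 0.061, -0.002], [0.061, -0.998, 0.001], [-0.002, -0.001, -1.0]]
wrist_force: [0.7, 1.3, -0.3]
opening: 0.075
```

```bash
python3 m.py .549 -.063 .06 .06
```

```text
clock 8.8 pos [ 0.5444 -0.0639  0.1969] yaw 0.0609 tilt 0.14 open 0.075 F [ 0.7  1.3 -0.3]
turn [-0.0012, 0.0019, 0.0008] shift [0.0081, -0.0008, 0.2282] rows 3.3 0.0
```

{"name": "play_rows", "arguments": {
  "plan": [
    [0,0,0,0.008,0,0.02,0.8],
    [0,0,0,0.008,0,0.06,0.8],
    [0,0,0,0.008,0,0.12,0.8],
    [0,0,0,0.008,0,0.17,0.8],
    [0,0,0,0.008,0,0.21,0.8],
    [0,0,0,0.008,0,0.227,0.8],
    [0,0,0,0.008,0,0.227,0.8],
    [0,0,0,0.008,0,0.227,0.8]
  ]
}}

```text
clock: 9.47
tool_pos: [0.5502, -0.0634, 0.0619]
tool_rot: [[0.998, 0.062, -0.0], [0.062, -0.998, 0.0], [-0.0, -0.0, -1.0]]
wrist_force: [-0.7, 0.7, 0.7]
opening: 0.0752
```

```bash
python3 m.py .549 -.063 .06 .06
```

```text
clock 9.47 pos [ 0.5502 -0.0634  0.0619] yaw 0.0624 tilt 0.01 open 0.0752 F [-0.7  0.7  0.7]
turn [-0.0001, 0.0002, 0.0023] shift [-0.0019, -0.0008, 0.0032] rows 0.1 0.0
```

{"name": "play_rows", "arguments": {
  "plan": [
    [0,0,0,-0.001,0,0.001,0.4],
    [0,0,0,-0.001,0,0.001,0.4],
    [0,0,0,-0.001,0,0.001,0.4],
    [0,0,0,-0.001,0,0.001,0.4],
    [0,0,0,-0.001,0,0.001,0.4],
    [0,0,0,-0.001,0,0.001,0.4]
  ]
}}

```text
clock: 9.97
tool_pos: [0.5505, -0.0641, 0.0626]
tool_rot: [[0.998, 0.061, 0.002], [0.061, -0.998, 0.0], [0.002, -0.0, -1.0]]
wrist_force: [-0.5, 3.3, 6.4]
opening: 0.0538
```

{"name": "play_rows", "arguments": {
  "plan": [
    [0,0,0,0,0,-0.02,0.4],
    [0,0,0,0,0,-0.06,0.4],
    [0,0,0,0,0,-0.11,0.4],
    [0,0,0,0,0,-0.16,0.4],
    [0,0,0,0,0,-0.2,0.4],
    [0,0,0,0,0,-0.2,0.4]
  ]
}}

```text
clock: 10.47
tool_pos: [0.5524, -0.0656, 0.1871]
tool_rot: [[0.998, 0.061, 0.01], [0.061, -0.998, -0.004], [0.009, 0.004, -1.0]]
wrist_force: [1.6, -1.0, -1.9]
opening: 0.0537
```

```bash
python3 m.py .5365 .296 .183 .03
```

```text
clock 10.47 pos [ 0.5524 -0.0656  0.1871] yaw 0.0611 tilt 0.59 open 0.0537 F [ 1.6 -1.  -1.9]
turn [0.0041, -0.0089, 0.0296] shift [0.0103, -0.6032, 0.0043] rows 8.7 0.3
```

{"name": "play_rows", "arguments": {
  "plan": [
    [0,0,0,0,-0.02,0,0.4],
    [0,0,0,0.001,-0.065,0,0.4],
    [0,0,0.01,0.002,-0.13,0,0.4],
    [0,0,0.02,0.004,-0.195,0,0.4],
    [0,0,0.03,0.005,-0.26,0,0.4],
    [0,0,0.03,0.006,-0.325,0,0.4],
    [0,0,0.03,0.007,-0.39,0,0.4],
    [0,0,0.03,0.008,-0.455,0,0.4],
    [0,0,0.03,0.009,-0.52,0,0.4],
    [0,0,0.03,0.01,-0.57,0,0.4],
    [0,0,0.03,0.01,-0.6,0,0.4],
    [0,0,0.03,0.01,-0.6032,0,0.4]
  ]
}}

```text
clock: 11.47
tool_pos: [0.5303, 0.3003, 0.1776]
tool_rot: [[0.999, 0.034, -0.006], [0.034, -0.999, -0.001], [-0.006, 0.001, -1.0]]
wrist_force: [-1.1, -0.4, -4.2]
opening: 0.0531
```

{"name": "play_rows", "arguments": {
  "plan": [
    [0,0,0,0,0,0,0.4],
    [0,0,0,0,0,0,0.4],
    [0,0,0,0,0,0,0.4]
  ]
}}

```text
clock: 11.72
tool_pos: [0.5328, 0.2961, 0.1799]
tool_rot: [[1.0, 0.028, -0.002], [0.028, -1.0, -0.001], [-0.002, 0.001, -1.0]]
wrist_force: [-0.6, -0.6, -3.6]
opening: 0.0535
```

```bash
python3 m.py .5365 .2955 .062 .03;python3 - <<'E'
from h import *
p=cam("scene");crop(p,"d4.png",240,0,200,190,4)
p=cam("top")
E
```

```text
clock 11.72 pos [0.5328 0.2961 0.1799] yaw 0.0284 tilt 0.13 open 0.0535 F [-0.6 -0.6 -3.6]
turn [0.0009, 0.002, -0.0015] shift [0.0065, 0.001, 0.1966] rows 2.8 0.0
```

View pics/d4.png

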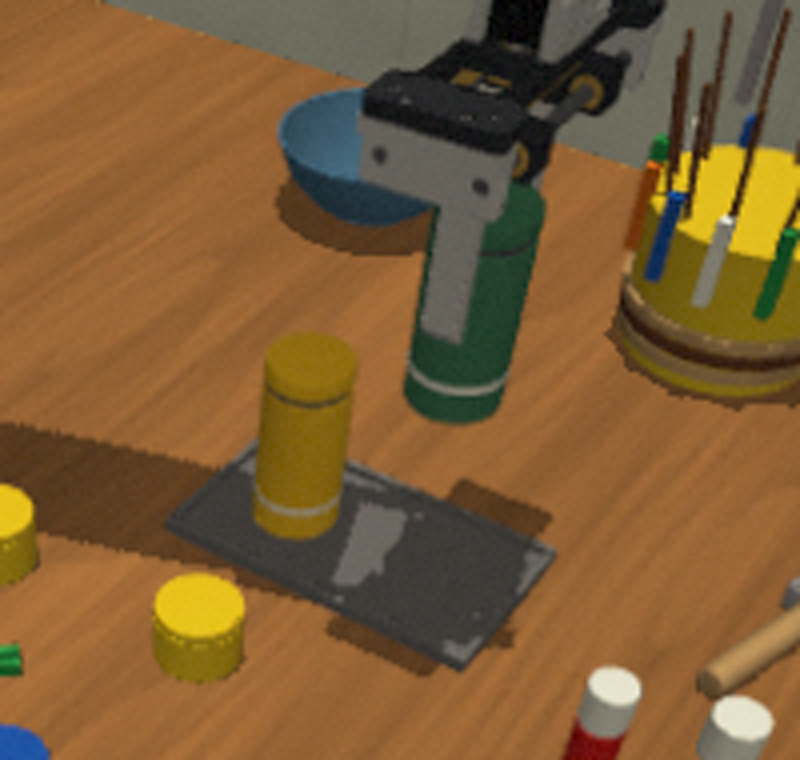

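{"name": "play_rows", "arguments": {
  "plan": [
    [0,0,0,0.005,0,0.02,0.4],
    [0,0,0,0.005,0,0.06,0.4],
    [0,0,0,0.005,0,0.1,0.4],
    [0,0,0,0.005,0,0.14,0.4],
    [0,0,0,0.005,0,0.17,0.4],
    [0,0,0,0.005,0,0.185,0.4],
    [0,0,0,0.005,0,0.197,0.4],
    [0,0,0,0.005,0,0.197,0.4],
    [0,0,0,0.005,0,0.197,0.4]
  ]
}}

```text
clock: 12.57
tool_pos: [0.537, 0.2973, 0.0636]
tool_rot: [[1.0, 0.029, 0.001], [0.029, -1.0, 0.0], [0.001, -0.0, -1.0]]
wrist_force: [-0.8, 0.1, -3.1]
opening: 0.0536
```

```bash
python3 m.py .5365 .2955 .056 .03
```

```text
clock 12.57 pos [0.537  0.2973 0.0636] yaw 0.0293 tilt 0.06 open 0.0536 F [-0.8  0.1 -3.1]
turn [-0.0003, -0.001, -0.0007] shift [-0.001, 0.003, 0.0127] rows 0.2 0.0
```

{"name": "play_rows", "arguments": {
  "plan": [
    [0,0,0,0,0.002,0.005,0.4],
    [0,0,0,0,0.002,0.009,0.4],
    [0,0,0,0,0.002,0.012,0.4],
    [0,0,0,0,0.002,0.0125,0.4],
    [0,0,0,0,0.002,0.0125,0.4]
  ]
}}

```text
clock: 12.98
tool_pos: [0.5365, 0.2962, 0.0557]
tool_rot: [[1.0, 0.03, 0.0], [0.03, -1.0, 0.0], [0.0, -0.0, -1.0]]
wrist_force: [-0.3, -0.4, -4.3]
opening: 0.0535
```

{"name": "play_rows", "arguments": {
  "plan": [
    [0,0,0,0,0,0.0015,0.4],
    [0,0,0,0,0,0.0025,0.4],
    [0,0,0,0,0,0.0025,0.4]
  ]
}}

```text
clock: 13.23
tool_pos: [0.5368, 0.2963, 0.0556]
tool_rot: [[1.0, 0.03, 0.0], [0.03, -1.0, -0.0], [0.0, 0.0, -1.0]]
wrist_force: [-4.0, -1.6, 5.5]
opening: 0.0534
```

{"name": "play_rows", "arguments": {
  "plan": [
    [0,0,0,0,0,-0.002,0.6],
    [0,0,0,0,0,-0.002,0.65],
    [0,0,0,0,0,-0.002,0.7],
    [0,0,0,0,0,-0.002,0.766],
    [0,0,0,0,0,-0.02,0.766],
    [0,0,0,0,0,-0.06,0.766],
    [0,0,0,0,0,-0.12,0.766],
    [0,0,0,0,0,-0.18,0.766],
    [0,0,0,0,0,-0.24,0.766],
    [0,0,0,0,0,-0.25,0.766]
  ]
}}

```text
clock: 14.07
tool_pos: [0.54, 0.2975, 0.213]
tool_rot: [[0.999, 0.03, 0.013], [0.03, -1.0, 0.004], [0.013, -0.004, -1.0]]
wrist_force: [1.3, 0.1, 1.8]
opening: 0.072
```

```bash
python3 m.py .618 -.0145 .16 .9;python3 - <<'E'
from h import *
p=cam("scene");crop(p,"d5.png",240,0,200,190,4)
E
```

```text
clock 14.07 pos [0.54   0.2975 0.213 ] yaw 0.0298 tilt 0.76 open 0.072 F [1.3 0.1 1.8]
turn [0.0019, -0.013, -0.831] shift [0.1133, 0.5239, 0.0877] rows 7.8 7.0
```

View pics/d5.png

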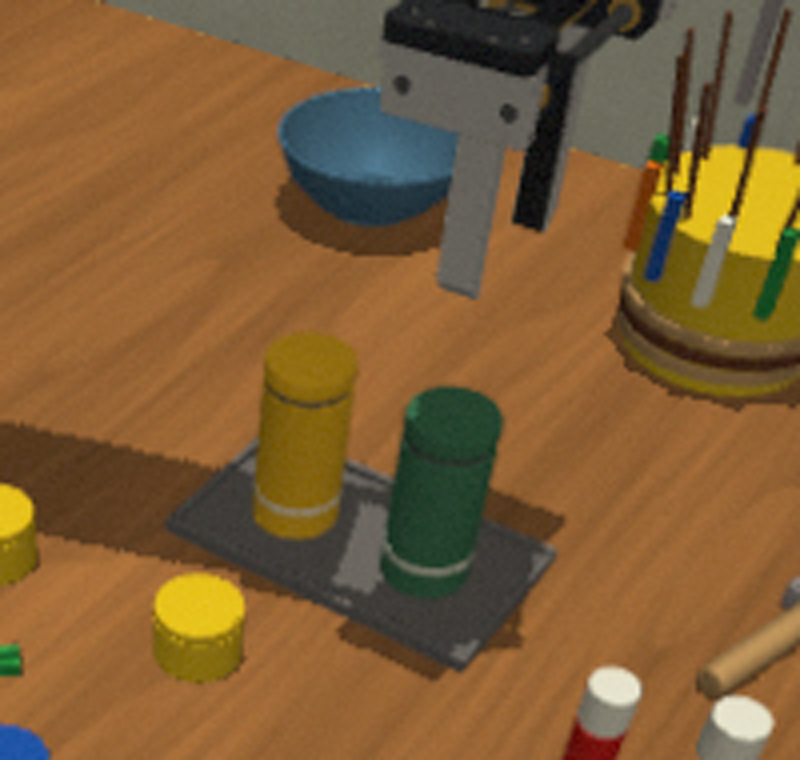

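{"name": "play_rows", "arguments": {
  "plan": [
    [0,0,-0.83,0.113,0.524,0,0.82],
    [0,0,-0.83,0.113,0.524,0,0.82],
    [0,0,-0.83,0.113,0.524,0,0.82],
    [0,0,-0.83,0.113,0.524,0,0.82],
    [0,0,-0.83,0.113,0.524,0.01,0.82],
    [0,0,-0.83,0.113,0.524,0.03,0.82],
    [0,0,-0.83,0.113,0.524,0.05,0.82],
    [0,0,-0.83,0.113,0.524,0.08,0.82],
    [0,0,-0.83,0.113,0.524,0.08,0.82],
    [0,0,-0.83,0.113,0.524,0.08,0.82]
  ]
}}

```text
clock: 14.95
tool_pos: [0.6114, -0.0183, 0.1519]
tool_rot: [[0.626, 0.779, -0.007], [0.779, -0.626, 0.001], [-0.003, -0.006, -1.0]]
wrist_force: [0.4, -0.0, -0.2]
opening: 0.077
```

```bash
python3 m.py .618 -.0145 .12 1.631
```

```text
clock 14.95 pos [ 0.6114 -0.0183  0.1519] yaw 0.8939 tilt 0.41 open 0.077 F [ 0.4 -0.  -0.2]
turn [-0.0069, 0.0008, -0.7039] shift [0.012, 0.005, 0.0531] rows 0.8 5.9
```

{"name": "play_rows", "arguments": {
  "plan": [
    [-0.007,0,-0.15,0.004,0.001,0.01,0.82],
    [-0.007,0,-0.25,0.006,0.003,0.02,0.82],
    [-0.007,0,-0.37,0.01,0.004,0.03,0.82],
    [-0.007,0,-0.48,0.012,0.005,0.04,0.82],
    [-0.007,0,-0.6,0.012,0.005,0.05,0.82],
    [-0.007,0,-0.7039,0.012,0.005,0.053,0.82],
    [-0.007,0,-0.7039,0.012,0.005,0.053,0.82],
    [-0.007,0,-0.7039,0.012,0.005,0.053,0.82]
  ]
}}

```text
clock: 15.62
tool_pos: [0.6201, -0.0107, 0.1245]
tool_rot: [[-0.063, 0.998, 0.007], [0.998, 0.063, -0.002], [-0.002, 0.007, -1.0]]
wrist_force: [0.2, -0.5, -1.2]
opening: 0.0774
```

```bash
python3 m.py .618 -.0145 .018 1.631;python3 - <<'E'
from h import *
p=cam("scene");crop(p,"d6.png",200,120,200,190,4)
E
```

```text
clock 15.62 pos [ 0.6201 -0.0107  0.1245] yaw 1.6342 tilt 0.4 open 0.0774 F [ 0.2 -0.5 -1.2]
turn [0.0064, 0.0021, 0.0031] shift [-0.0057, -0.0051, 0.1775] rows 2.6 0.1
```

View pics/d6.png

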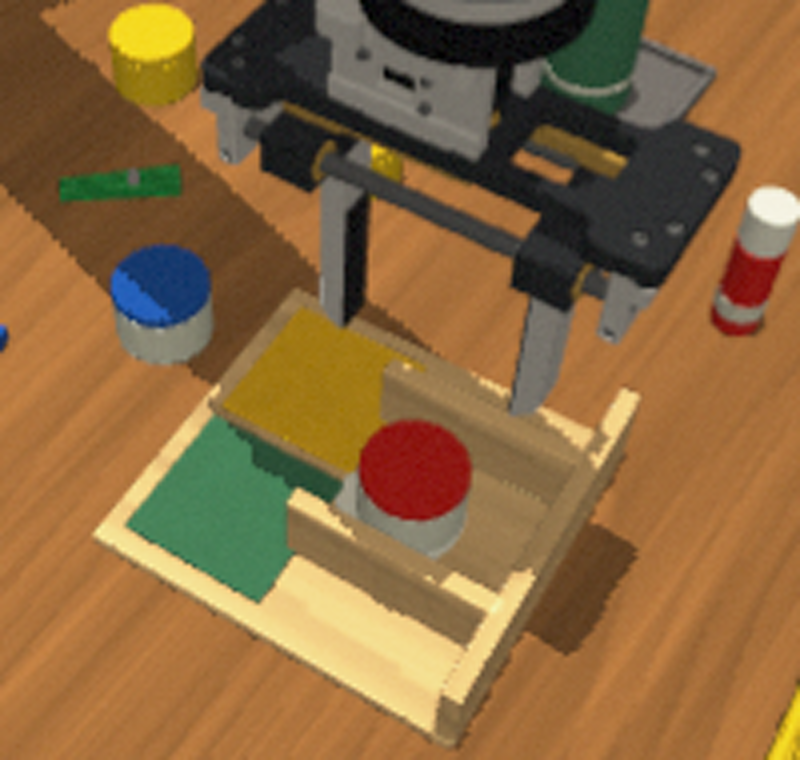

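{"name": "play_rows", "arguments": {
  "plan": [
    [0.006,0.002,0.003,-0.0057,-0.005,0.02,0.82],
    [0.006,0.002,0.003,-0.0057,-0.005,0.05,0.82],
    [0.006,0.002,0.003,-0.0057,-0.005,0.08,0.82],
    [0.006,0.002,0.003,-0.0057,-0.005,0.09,0.82],
    [0.006,0.002,0.003,-0.0057,-0.005,0.09,0.82],
    [0.006,0.002,0.003,-0.0057,-0.005,0.09,0.82]
  ]
}}

```text
clock: 16.17
tool_pos: [0.6178, -0.0161, 0.0701]
tool_rot: [[-0.061, 0.998, -0.0], [0.998, 0.061, -0.0], [-0.0, -0.0, -1.0]]
wrist_force: [-0.3, -0.3, -0.0]
opening: 0.0769
```

```bash
python3 m.py .618 -.0145 .017 1.631
```

```text
clock 16.17 pos [ 0.6178 -0.0161  0.0701] yaw 1.6321 tilt 0.02 open 0.0769 F [-0.3 -0.3 -0. ]
turn [-0.0001, 0.0003, 0.001] shift [0.0026, 0.0005, 0.0885] rows 1.3 0.0
```

{"name": "play_rows", "arguments": {
  "plan": [
    [0,0,0,0.002,0,0.02,0.82],
    [0,0,0,0.002,0,0.045,0.82],
    [0,0,0,0.002,0,0.07,0.82],
    [0,0,0,0.002,0,0.085,0.82],
    [0,0,0,0.002,0,0.088,0.82],
    [0,0,0,0.002,0,0.088,0.82],
    [0,0,0,0.002,0,0.088,0.82]
  ]
}}

```text
clock: 16.75
tool_pos: [0.6186, -0.015, 0.0182]
tool_rot: [[-0.062, 0.998, 0.002], [0.998, 0.062, -0.001], [-0.001, 0.002, -1.0]]
wrist_force: [0.2, 0.5, -0.4]
opening: 0.0768
```

{"name": "play_rows", "arguments": {
  "plan": [
    [0,0,0,0,0,0,0.4],
    [0,0,0,0,0,0,0.4],
    [0,0,0,0,0,0,0.4],
    [0,0,0,0,0,0,0.4],
    [0,0,0,0,0,0,0.4],
    [0,0,0,0,0,0,0.4]
  ],
  "force": 20
}}

```text
clock: 17.25
tool_pos: [0.6183, -0.015, 0.0179]
tool_rot: [[-0.062, 0.998, 0.001], [0.998, 0.062, -0.001], [-0.001, 0.001, -1.0]]
wrist_force: [0.7, 0.5, 2.3]
opening: 0.0514
```

Gripped (51.4 mm). Lift and go to the mat.

{"name": "play_rows", "arguments": {
  "plan": [
    [0,0,0,0,0,-0.01,0.4],
    [0,0,0,0,0,-0.04,0.4],
    [0,0,0,0,0,-0.08,0.4],
    [0,0,0,0,0,-0.12,0.4],
    [0,0,0,0,0,-0.15,0.4],
    [0,0,0,0,0,-0.15,0.4],
    [0,0,0,0,0,-0.15,0.4]
  ]
}}

```text
clock: 17.83
tool_pos: [0.6182, -0.0149, 0.1081]
tool_rot: [[-0.062, 0.998, 0.002], [0.998, 0.062, -0.001], [-0.001, 0.002, -1.0]]
wrist_force: [0.1, -0.8, -1.6]
opening: 0.0519
```

```bash
python3 m.py .524 -.294 .108 1.571
```

```text
clock 17.83 pos [ 0.6182 -0.0149  0.1081] yaw 1.6328 tilt 0.12 open 0.0519 F [ 0.1 -0.8 -1.6]
turn [0.0019, 0.0008, 0.059] shift [-0.4545, -0.1855, 0.0002] rows 7.1 0.5
```

{"name": "play_rows", "arguments": {
  "plan": [
    [0,0,0,-0.02,-0.008,0,0.4],
    [0,0,0,-0.06,-0.025,0,0.4],
    [0,0,0.02,-0.12,-0.05,0,0.4],
    [0,0,0.04,-0.18,-0.075,0,0.4],
    [0,0,0.059,-0.24,-0.1,0,0.4],
    [0,0,0.059,-0.3,-0.122,0,0.4],
    [0,0,0.059,-0.36,-0.147,0,0.4],
    [0,0,0.059,-0.41,-0.168,0,0.4],
    [0,0,0.059,-0.4545,-0.1855,0,0.4],
    [0,0,0.059,-0.4545,-0.1855,0,0.4],
    [0,0,0.059,-0.4545,-0.1855,0,0.4],
    [0,0,0.059,-0.4545,-0.1855,0,0.4]
  ]
}}

```text
clock: 18.83
tool_pos: [0.5225, -0.2932, 0.1058]
tool_rot: [[0.0, 1.0, -0.002], [1.0, -0.0, 0.002], [0.002, -0.002, -1.0]]
wrist_force: [0.6, 0.4, -2.2]
opening: 0.0517
```

```bash
python3 m.py .524 -.294 .022 1.571
```

```text
clock 18.83 pos [ 0.5225 -0.2932  0.1058] yaw 1.5705 tilt 0.15 open 0.0517 F [ 0.6  0.4 -2.2]
turn [-0.0018, -0.0017, -0.0005] shift [-0.0017, 0.0027, 0.1397] rows 2.0 0.0
```

{"name": "play_rows", "arguments": {
  "plan": [
    [0,0,0,-0.001,0.001,0.02,0.4],
    [0,0,0,-0.001,0.001,0.05,0.4],
    [0,0,0,-0.001,0.001,0.08,0.4],
    [0,0,0,-0.001,0.001,0.11,0.4],
    [0,0,0,-0.001,0.001,0.13,0.4],
    [0,0,0,-0.001,0.001,0.142,0.4],
    [0,0,0,-0.001,0.001,0.142,0.4],
    [0,0,0,-0.001,0.001,0.142,0.4],
    [0,0,0,-0.001,0.001,0.142,0.4]
  ]
}}

```text
clock: 19.58
tool_pos: [0.5251, -0.2949, 0.0233]
tool_rot: [[-0.001, 1.0, 0.002], [1.0, 0.001, -0.002], [-0.002, 0.002, -1.0]]
wrist_force: [1.1, -0.4, -1.4]
opening: 0.0516
```

```bash
python3 m.py .524 -.294 .0145 1.571
```

```text
clock 19.58 pos [ 0.5251 -0.2949  0.0233] yaw 1.5714 tilt 0.14 open 0.0516 F [ 1.1 -0.4 -1.4]
turn [0.0018, 0.0016, 0.0004] shift [0.0016, -0.0018, 0.0147] rows 0.2 0.0
```

{"name": "play_rows", "arguments": {
  "plan": [
    [0,0,0,0,-0.001,0.004,0.4],
    [0,0,0,0,-0.001,0.008,0.4],
    [0,0,0,0,-0.001,0.012,0.4],
    [0,0,0,0,-0.001,0.014,0.4],
    [0,0,0,0,-0.001,0.014,0.4],
    [0,0,0,0,-0.001,0.014,0.4]
  ]
}}

```text
clock: 20.08
tool_pos: [0.5237, -0.2947, 0.0139]
tool_rot: [[-0.0, 1.0, 0.001], [1.0, 0.0, -0.001], [-0.001, 0.001, -1.0]]
wrist_force: [-0.5, -0.0, -0.5]
opening: 0.0517
```

Contact; release and rise, then look.

{"name": "play_rows", "arguments": {
  "plan": [
    [0,0,0,0,0,0,0.6],
    [0,0,0,0,0,0,0.65],
    [0,0,0,0,0,0,0.7],
    [0,0,0,0,0,0,0.8],
    [0,0,0,0,0,-0.02,0.82],
    [0,0,0,0,0,-0.06,0.82],
    [0,0,0,0,0,-0.12,0.82],
    [0,0,0,0,0,-0.16,0.82],
    [0,0,0,0,0,-0.18,0.82],
    [0,0,0,0,0,-0.18,0.82]
  ]
}}

```text
clock: 20.92
tool_pos: [0.5255, -0.296, 0.1262]
tool_rot: [[-0.0, 1.0, 0.006], [1.0, 0.0, -0.005], [-0.005, 0.006, -1.0]]
wrist_force: [0.2, -0.8, -0.0]
opening: 0.0772
```

```bash
python3 m.py .449 .0036 .11 1.571;python3 - <<'E'
from h import *
w=(255,0,255)
ov=[(circ(.041,.004,.524,-.294),True,w),(circ(.026,.042,.524,-.294),True,w),(circ(.026,.004,.524,-.294),True,w),(frame(.6145,-.0185,.06,circ(.031,.008)),True,w),(frame(.6145,-.0185,.06,box(-.105,-.029,.003,.079,.011)),True,w),(frame(.6145,-.0185,.06,box(-.105,-.029,-.079,-.003,.011)),True,w),(frame(.4895,.2945,.02,box(-.082,.082,-.037,.037,.004)),True,w),(circ(.026,.038,.449,.0036),True,w)]
p=cam("top");print([(k,blobs(m)) for k,m in masks(p).items() if k in("red","blue")]); crop(p,"e1.png",70,60,400,220,2,ov)
p=cam("scene");print([(k,blobs(m)) for k,m in masks(p).items() if k in("red","blue")]);crop(p,"e2.png",100,80,300,300,2,ov)
E
```

```text
clock 20.92 pos [ 0.5255 -0.296   0.1262] yaw 1.5711 tilt 0.45 open 0.0772 F [ 0.2 -0.8 -0. ]
turn [0.0058, 0.0049, 0.0001] shift [0.4996, -0.1276, 0.0237] rows 7.4 0.1
[('red', [([92.6, 23.3], [57, 0, 74, 55, 3027]), ([370.6, 99.4], [363, 94, 16, 13, 93]), ([407.9, 188.0], [396, 176, 25, 25, 483])]), ('blue', [([258.7, 221.0], [248, 210, 23, 23, 418])])]
[('red', [([487.0, 163.8], [453, 128, 59, 74, 2640]), ([386.9, 189.2], [381, 181, 15, 16, 145]), ([469.5, 206.4], [450, 193, 43, 21, 79]), ([153.5, 332.3], [137, 312, 32, 32, 444]), ([275.7, 373.4], [271, 363, 11, 21, 158])]), ('blue', [([469.2, 166.8], [461, 155, 18, 25, 115]), ([239.5, 191.1], [228, 182, 24, 20, 376]), ([185.1, 200.7], [170, 194, 31, 13, 175])])]
```

View pics/e1.png

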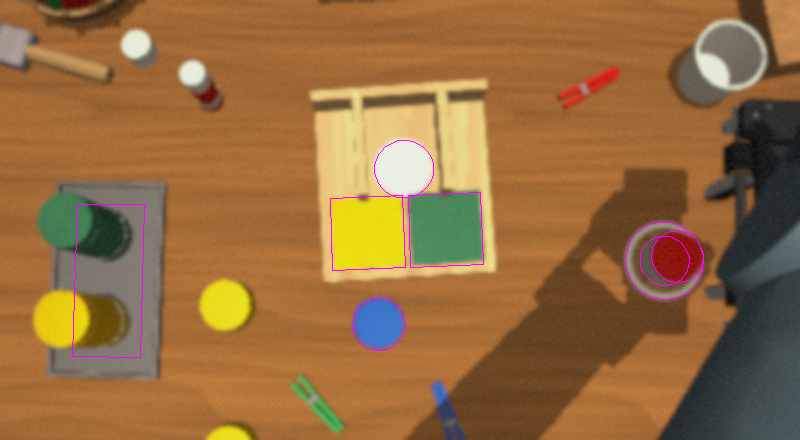

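View pics/e2.png

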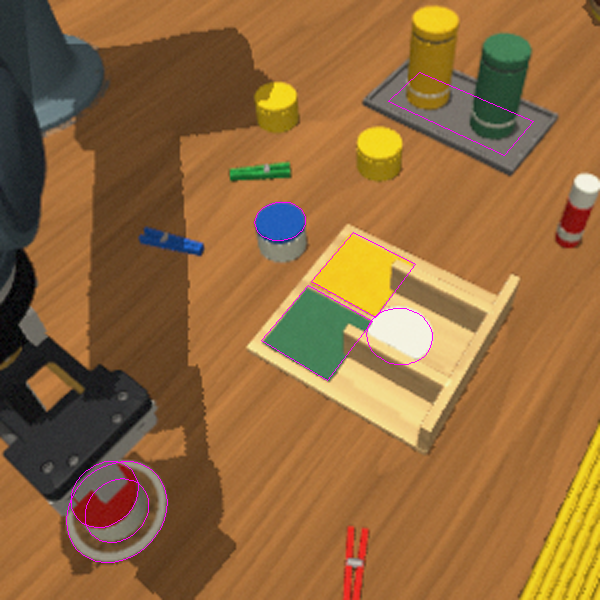

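{"name": "play_rows", "arguments": {
  "plan": [
    [0,0,-0.02,0.5,-0.128,0,0.82],
    [0,0,-0.04,0.5,-0.128,0,0.82],
    [0,0,-0.057,0.5,-0.128,0,0.82],
    [0,0,-0.057,0.5,-0.128,0,0.82],
    [0,0,-0.057,0.5,-0.128,0,0.82],
    [0,0,-0.057,0.5,-0.128,0,0.82],
    [0,0,-0.057,0.5,-0.128,0,0.82],
    [0,0,-0.057,0.5,-0.128,0,0.82],
    [0,0,-0.057,0.5,-0.128,0,0.82],
    [0,0,-0.057,0.5,-0.128,0.02,0.82],
    [0,0,-0.057,0.5,-0.128,0.02,0.82],
    [0,0,-0.057,0.5,-0.128,0.02,0.82]
  ]
}}

```text
clock: 22.02
tool_pos: [0.4457, 0.0051, 0.1082]
tool_rot: [[-0.059, 0.998, -0.003], [0.998, 0.059, 0.0], [0.0, -0.003, -1.0]]
wrist_force: [0.2, -0.3, 0.1]
opening: 0.0772
```

```bash
python3 m.py .449 .0036 .0105 1.631
```

```text
clock 22.02 pos [0.4457 0.0051 0.1082] yaw 1.6299 tilt 0.19 open 0.0772 F [ 0.2 -0.3  0.1]
turn [-0.0031, -0.0005, -0.0011] shift [-0.0028, 0.0059, 0.1627] rows 2.3 0.0
```

{"name": "play_rows", "arguments": {
  "plan": [
    [0,0,0,-0.002,0.005,0.02,0.82],
    [0,0,0,-0.002,0.005,0.06,0.82],
    [0,0,0,-0.002,0.005,0.1,0.82],
    [0,0,0,-0.002,0.005,0.13,0.82],
    [0,0,0,-0.002,0.005,0.15,0.82],
    [0,0,0,-0.002,0.005,0.16,0.82],
    [0,0,0,-0.002,0.005,0.162,0.82],
    [0,0,0,-0.002,0.005,0.162,0.82],
    [0,0,0,-0.002,0.005,0.162,0.82]
  ]
}}

```text
clock: 22.77
tool_pos: [0.4507, 0.004, 0.0134]
tool_rot: [[-0.059, 0.998, 0.002], [0.998, 0.059, -0.001], [-0.001, 0.002, -1.0]]
wrist_force: [0.1, 0.2, -0.5]
opening: 0.0773
```

```bash
python3 m.py .449 .0036 .0105 1.631
```

```text
clock 22.77 pos [0.4507 0.004  0.0134] yaw 1.6303 tilt 0.12 open 0.0773 F [ 0.1  0.2 -0.5]
turn [0.0018, 0.0009, -0.0007] shift [-0.0004, -0.0029, 0.0048] rows 0.1 0.0
```

{"name": "play_rows", "arguments": {
  "plan": [
    [0,0,0,0,-0.002,0.003,0.7],
    [0,0,0,0,-0.002,0.003,0.4],
    [0,0,0,0,-0.002,0.003,0.4],
    [0,0,0,0,-0.002,0.003,0.4],
    [0,0,0,0,-0.002,0.003,0.4],
    [0,0,0,0,-0.002,0.003,0.4],
    [0,0,0,0,-0.002,0.003,0.4]
  ]
}}

```text
clock: 23.35
tool_pos: [0.449, 0.0043, 0.0111]
tool_rot: [[-0.06, 0.998, 0.001], [0.998, 0.06, -0.001], [-0.001, 0.001, -1.0]]
wrist_force: [-0.1, -0.1, 2.7]
opening: 0.0517
```

{"name": "play_rows", "arguments": {
  "plan": [
    [0,0,0,0,0,-0.01,0.4],
    [0,0,0,0,0,-0.04,0.4],
    [0,0,0,0,0,-0.08,0.4],
    [0,0,0,0,0,-0.12,0.4],
    [0,0,0,0,0,-0.16,0.4],
    [0,0,0,0,0,-0.16,0.4],
    [0,0,0,0,0,-0.16,0.4]
  ]
}}

```text
clock: 23.93
tool_pos: [0.4493, 0.0042, 0.1075]
tool_rot: [[-0.06, 0.998, 0.003], [0.998, 0.06, -0.001], [-0.001, 0.003, -1.0]]
wrist_force: [-0.5, 0.7, -2.4]
opening: 0.0517
```

```bash
python3 m.py .6145 -.0185 .108 1.631;python3 - <<'E'
from h import *
p=cam("scene");crop(p,"f1.png",150,80,200,190,4)
E
```

```text
clock 23.93 pos [0.4493 0.0042 0.1075] yaw 1.6307 tilt 0.18 open 0.0517 F [-0.5  0.7 -2.4]
turn [0.0027, 0.0012, -0.0003] shift [-0.0543, 0.2726, 0.0001] rows 4.0 0.0
```

View pics/f1.png

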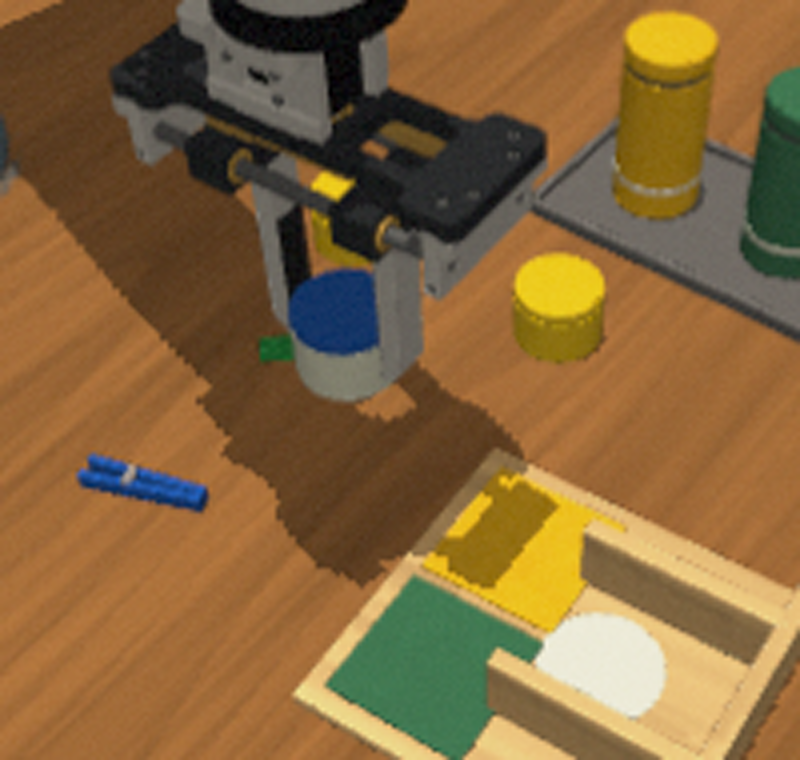

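{"name": "play_rows", "arguments": {
  "plan": [
    [0,0,0,-0.004,0.02,0,0.4],
    [0,0,0,-0.014,0.07,0,0.4],
    [0,0,0,-0.026,0.13,0,0.4],
    [0,0,0,-0.038,0.19,0,0.4],
    [0,0,0,-0.048,0.24,0,0.4],
    [0,0,0,-0.0543,0.27,0,0.4],
    [0,0,0,-0.0543,0.2726,0,0.4],
    [0,0,0,-0.0543,0.2726,0,0.4],
    [0,0,0,-0.0543,0.2726,0,0.4],
    [0,0,0,-0.0543,0.2726,0,0.4]
  ]
}}

```text
clock: 24.82
tool_pos: [0.612, -0.0179, 0.1056]
tool_rot: [[-0.06, 0.998, -0.002], [0.998, 0.06, 0.0], [0.0, -0.002, -1.0]]
wrist_force: [-1.1, 0.5, -0.6]
opening: 0.0516
```

```bash
python3 m.py .6145 -.0185 .026 1.631
```

```text
clock 24.82 pos [ 0.612  -0.0179  0.1056] yaw 1.6309 tilt 0.13 open 0.0516 F [-1.1  0.5 -0.6]
turn [-0.0021, -0.0002, -0.0001] shift [-0.0013, 0.0044, 0.1327] rows 1.9 0.0
```

{"name": "play_rows", "arguments": {
  "plan": [
    [0,0,0,-0.001,0.003,0.02,0.4],
    [0,0,0,-0.001,0.003,0.05,0.4],
    [0,0,0,-0.001,0.003,0.08,0.4],
    [0,0,0,-0.001,0.003,0.11,0.4],
    [0,0,0,-0.001,0.003,0.13,0.4],
    [0,0,0,-0.001,0.003,0.133,0.4],
    [0,0,0,-0.001,0.003,0.133,0.4],
    [0,0,0,-0.001,0.003,0.133,0.4]
  ]
}}

```text
clock: 25.48
tool_pos: [0.6162, -0.019, 0.0277]
tool_rot: [[-0.06, 0.998, 0.002], [0.998, 0.06, -0.001], [-0.001, 0.002, -1.0]]
wrist_force: [-0.2, -0.5, -1.8]
opening: 0.0516
```

```bash
python3 m.py .6145 -.0185 .0185 1.631
```

```text
clock 25.48 pos [ 0.6162 -0.019   0.0277] yaw 1.6307 tilt 0.1 open 0.0516 F [-0.2 -0.5 -1.8]
turn [0.0015, 0.0008, -0.0003] shift [0.001, -0.0028, 0.0154] rows 0.2 0.0
```

{"name": "play_rows", "arguments": {
  "plan": [
    [0,0,0,0.001,-0.002,0.004,0.4],
    [0,0,0,0.001,-0.002,0.008,0.4],
    [0,0,0,0.001,-0.002,0.012,0.4],
    [0,0,0,0.001,-0.002,0.014,0.4],
    [0,0,0,0.001,-0.002,0.014,0.4],
    [0,0,0,0.001,-0.002,0.014,0.4]
  ]
}}

```text
clock: 25.98
tool_pos: [0.6147, -0.0184, 0.0191]
tool_rot: [[-0.06, 0.998, 0.001], [0.998, 0.06, -0.0], [-0.001, 0.001, -1.0]]
wrist_force: [-1.6, 0.6, 2.6]
opening: 0.0518
```

{"name": "play_rows", "arguments": {
  "plan": [
    [0,0,0,0,0,0,0.6],
    [0,0,0,0,0,0,0.65],
    [0,0,0,0,0,0,0.7],
    [0,0,0,0,0,0,0.8],
    [0,0,0,0,0,-0.02,0.82],
    [0,0,0,0,0,-0.06,0.82],
    [0,0,0,0,0,-0.12,0.82],
    [0,0,0,0,0,-0.18,0.82],
    [0,0,0,0,0,-0.25,0.82],
    [0,0,0,0,0,-0.3,0.82],
    [0,0,0,0,0,-0.33,0.82],
    [0,0,0,0,0,-0.33,0.82]
  ]
}}

```text
clock: 26.98
tool_pos: [0.6173, -0.0188, 0.2236]
tool_rot: [[-0.06, 0.998, 0.011], [0.998, 0.06, -0.003], [-0.003, 0.011, -1.0]]
wrist_force: [0.9, -0.9, 0.9]
opening: 0.0769
```

```bash
python3 m.py .5368 .2963 .215 .8;python3 - <<'E'
from h import *
w=(255,0,255)
ov=[(frame(.6145,-.0185,.06,circ(.031,.008)),True,w),(frame(.6145,-.0185,.06,circ(.026,.046)),True,w),(circ(.026,.042,.524,-.294),True,w)]
for x in ((.5368,.2963),(.4438,.2948)):
  for z in (.004,.119): ov.append((circ(.027,z,*x),True,w))
p=cam("scene");crop(p,"f2.png",100,80,300,300,2.6,ov)
E
```

```text
clock 26.98 pos [ 0.6173 -0.0188  0.2236] yaw 1.6308 tilt 0.67 open 0.0769 F [ 0.9 -0.9  0.9]
turn [0.0114, -0.0013, 0.7933] shift [0.5323, -0.1026, 0.0114] rows 7.8 6.6
```

View pics/f2.png

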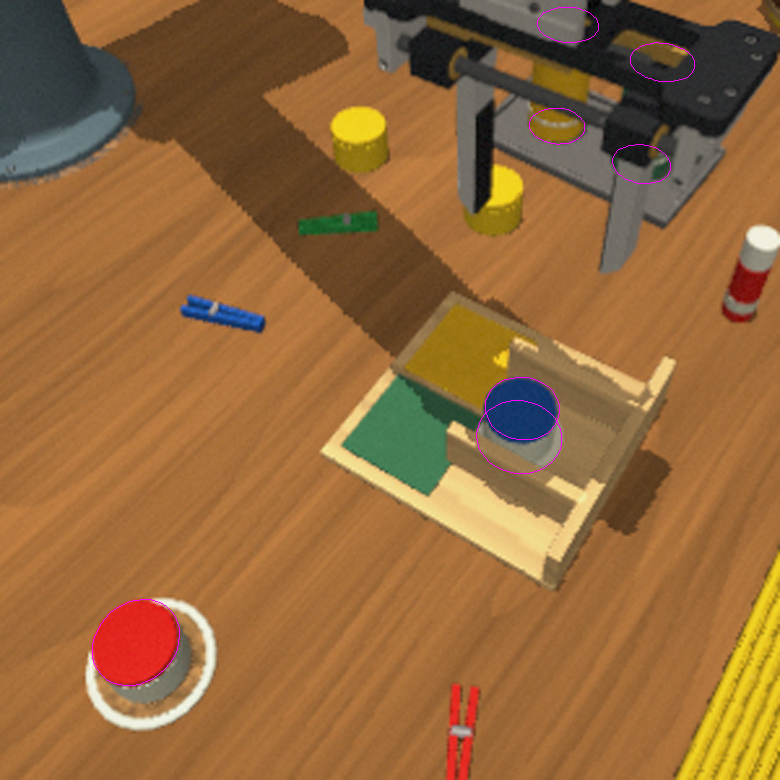

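{"name": "play_rows", "arguments": {
  "plan": [
    [0,0,0.79,0.532,-0.103,0.01,0.77],
    [0,0,0.79,0.532,-0.103,0.01,0.77],
    [0,0,0.79,0.532,-0.103,0.01,0.77],
    [0,0,0.79,0.532,-0.103,0.01,0.77],
    [0,0,0.79,0.532,-0.103,0.01,0.77],
    [0,0,0.79,0.532,-0.103,0.01,0.77],
    [0,0,0.79,0.532,-0.103,0.01,0.77],
    [0,0,0.79,0.532,-0.103,0.01,0.77],
    [0,0,0.79,0.532,-0.103,0.01,0.77],
    [0,0,0.79,0.532,-0.103,0.01,0.77],
    [0,0,0.79,0.532,-0.103,0.01,0.77]
  ]
}}

```text
clock: 27.95
tool_pos: [0.5328, 0.2961, 0.2086]
tool_rot: [[0.694, 0.72, -0.002], [0.72, -0.694, -0.002], [-0.003, -0.0, -1.0]]
wrist_force: [-0.1, -0.7, 0.6]
opening: 0.0725
```

```bash
python3 m.py .5368 .2963 .2 .03
python3 - <<'E'
from h import *
p=cam("top");p=cam("scene")
w=(255,0,255)
ov=[]
for x in ((.5368,.2963),(.4438,.2948)):
  for z in (.004,.119): ov.append((circ(.027,z,*x),True,w))
crop(p,"f3.png",240,30,200,190,4,ov)
E
```

```text
clock 27.95 pos [0.5328 0.2961 0.2086] yaw 0.8042 tilt 0.17 open 0.0725 F [-0.1 -0.7  0.6]
turn [0.0008, 0.0028, 0.7393] shift [0.0049, 0.0045, 0.0143] rows 0.2 6.2
```

View pics/f3.png

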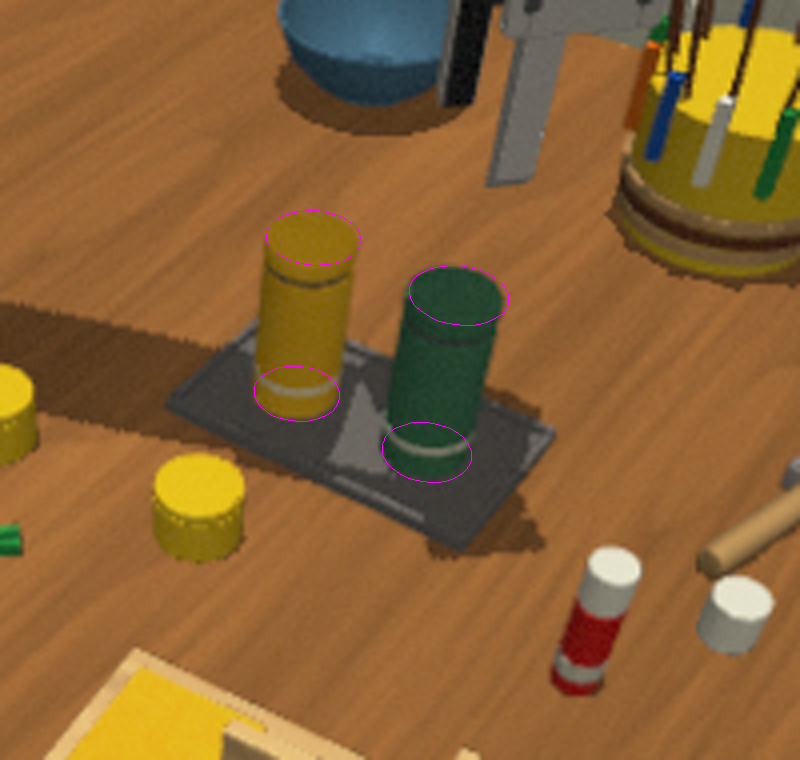

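{"name": "play_rows", "arguments": {
  "plan": [
    [0,0,0.12,0.003,0.003,0,0.77],
    [0,0,0.24,0.003,0.003,0,0.77],
    [0,0,0.36,0.003,0.003,0,0.77],
    [0,0,0.48,0.003,0.003,0,0.77],
    [0,0,0.6,0.003,0.003,0,0.77],
    [0,0,0.7,0.003,0.003,0,0.77],
    [0,0,0.739,0.003,0.003,0.01,0.77],
    [0,0,0.739,0.003,0.003,0.014,0.77],
    [0,0,0.739,0.003,0.003,0.014,0.77]
  ]
}}

```text
clock: 28.8
tool_pos: [0.5362, 0.2952, 0.2011]
tool_rot: [[1.0, 0.029, -0.001], [0.029, -1.0, -0.001], [-0.001, 0.001, -1.0]]
wrist_force: [1.2, -0.1, -0.0]
opening: 0.0721
```

```bash
python3 m.py .536 .296 .056 .03
```

```text
clock 28.8 pos [0.5362 0.2952 0.2011] yaw 0.0288 tilt 0.1 open 0.0721 F [ 1.2 -0.1 -0. ]
turn [0.0011, 0.0012, -0.0012] shift [0.0, -0.0016, 0.2418] rows 3.5 0.0
```

{"name": "play_rows", "arguments": {
  "plan": [
    [0,0,0,0,-0.001,0.02,0.77],
    [0,0,0,0,-0.001,0.06,0.77],
    [0,0,0,0,-0.001,0.11,0.77],
    [0,0,0,0,-0.001,0.16,0.77],
    [0,0,0,0,-0.001,0.2,0.77],
    [0,0,0,0,-0.001,0.23,0.77],
    [0,0,0,0,-0.001,0.241,0.77],
    [0,0,0,0,-0.001,0.241,0.77],
    [0,0,0,0,-0.001,0.241,0.77]
  ]
}}

```text
clock: 29.55
tool_pos: [0.5366, 0.2972, 0.0578]
tool_rot: [[1.0, 0.03, 0.001], [0.03, -1.0, -0.0], [0.001, 0.0, -1.0]]
wrist_force: [0.4, 0.2, 0.5]
opening: 0.0725
```

{"name": "play_rows", "arguments": {
  "plan": [
    [0,0,0,0,0,0,0.7],
    [0,0,0,0,0,0,0.4],
    [0,0,0,0,0,0,0.4],
    [0,0,0,0,0,0,0.4],
    [0,0,0,0,0,0,0.4],
    [0,0,0,0,0,0,0.4],
    [0,0,0,0,0,0,0.4]
  ],
  "force": 30
}}

```text
clock: 30.13
tool_pos: [0.5371, 0.2973, 0.0587]
tool_rot: [[1.0, 0.03, 0.002], [0.03, -1.0, -0.0], [0.002, 0.0, -1.0]]
wrist_force: [0.1, -1.6, 5.8]
opening: 0.0534
```

{"name": "play_rows", "arguments": {
  "plan": [
    [0,0,0,0,0,-0.02,0.4],
    [0,0,0,0,0,-0.06,0.4],
    [0,0,0,0,0,-0.11,0.4],
    [0,0,0,0,0,-0.16,0.4],
    [0,0,0,0,0,-0.21,0.4],
    [0,0,0,0,0,-0.21,0.4],
    [0,0,0,0,0,-0.21,0.4]
  ]
}}

```text
clock: 30.72
tool_pos: [0.5367, 0.2976, 0.1848]
tool_rot: [[1.0, 0.03, 0.003], [0.03, -1.0, 0.001], [0.003, -0.001, -1.0]]
wrist_force: [0.8, -0.5, -4.9]
opening: 0.0536
```

```bash
python3 m.py .5501 -.0635 .183 .06;python3 - <<'E'
from h import *
p=cam("scene");crop(p,"f4.png",240,0,200,190,4)
E
```

```text
clock 30.72 pos [0.5367 0.2976 0.1848] yaw 0.0296 tilt 0.18 open 0.0536 F [ 0.8 -0.5 -4.9]
turn [-0.0005, -0.0029, -0.0291] shift [0.0046, 0.6023, 0.0026] rows 8.7 0.2
```

View pics/f4.png

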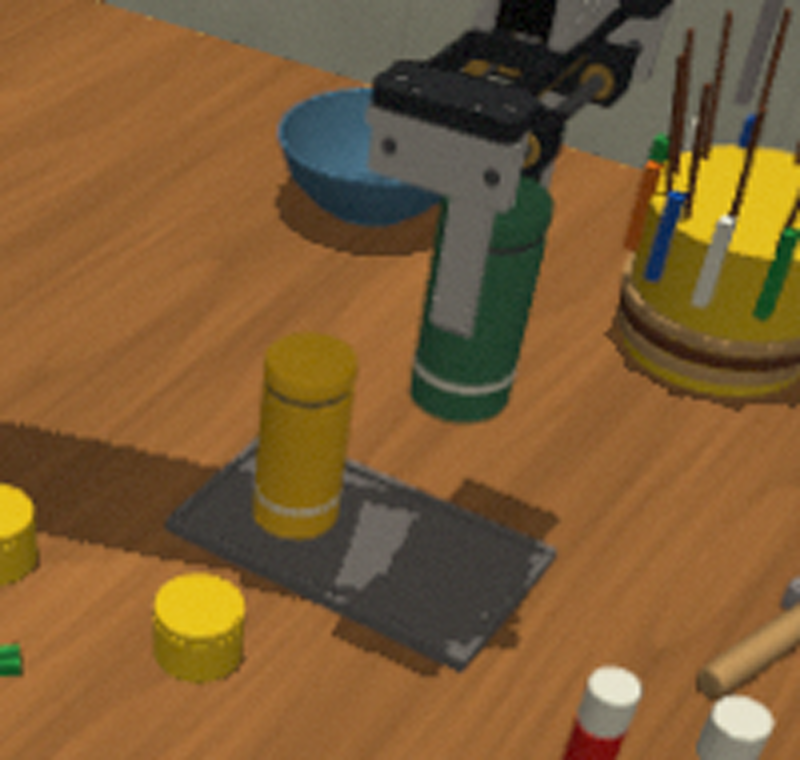

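{"name": "play_rows", "arguments": {
  "plan": [
    [0,0,0,0,0.02,0,0.4],
    [0,0,0,0.001,0.065,0,0.4],
    [0,0,-0.01,0.001,0.13,0,0.4],
    [0,0,-0.02,0.002,0.195,0,0.4],
    [0,0,-0.029,0.002,0.26,0,0.4],
    [0,0,-0.029,0.003,0.325,0,0.4],
    [0,0,-0.029,0.003,0.39,0,0.4],
    [0,0,-0.029,0.004,0.455,0,0.4],
    [0,0,-0.029,0.0046,0.52,0,0.4],
    [0,0,-0.029,0.0046,0.57,0,0.4],
    [0,0,-0.029,0.0046,0.597,0,0.4],
    [0,0,-0.029,0.0046,0.602,0,0.4]
  ]
}}

```text
clock: 31.77
tool_pos: [0.5477, -0.0668, 0.1809]
tool_rot: [[0.998, 0.056, -0.004], [0.056, -0.998, 0.0], [-0.004, -0.0, -1.0]]
wrist_force: [0.4, -0.5, -3.4]
opening: 0.0533
```

{"name": "play_rows", "arguments": {
  "plan": [
    [0,0,0,0,0,0,0.4],
    [0,0,0,0,0,0,0.4],
    [0,0,0,0,0,0,0.4]
  ]
}}

```text
clock: 32.02
tool_pos: [0.5489, -0.0625, 0.1826]
tool_rot: [[0.998, 0.061, -0.001], [0.061, -0.998, 0.0], [-0.001, -0.0, -1.0]]
wrist_force: [-0.3, -0.0, -3.4]
opening: 0.0534
```

```bash
python3 m.py .5501 -.0635 .073 .06;python3 - <<'E'
from h import *
p=cam("scene");crop(p,"f5.png",180,60,200,190,4)
E
```

```text
clock 32.02 pos [ 0.5489 -0.0625  0.1826] yaw 0.0611 tilt 0.08 open 0.0534 F [-0.3 -0.  -3.4]
turn [-0.0005, 0.0012, 0.0011] shift [0.0021, 0.0018, 0.1827] rows 2.6 0.0
```

View pics/f5.png

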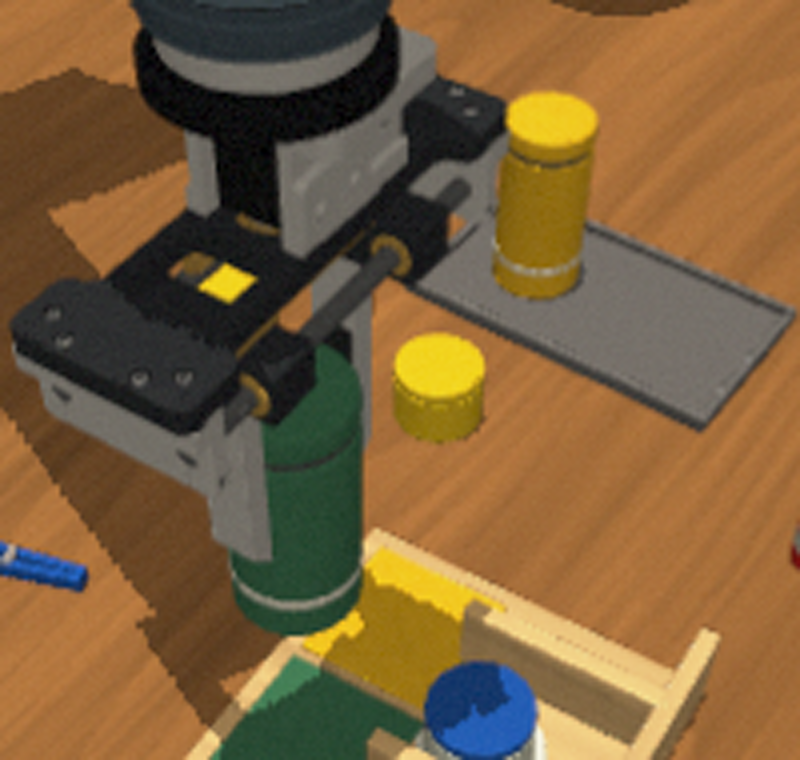

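{"name": "play_rows", "arguments": {
  "plan": [
    [0,0,0,0,0.001,0.02,0.4],
    [0,0,0,0,0.001,0.06,0.4],
    [0,0,0,0,0.001,0.1,0.4],
    [0,0,0,0,0.001,0.13,0.4],
    [0,0,0,0,0.001,0.155,0.4],
    [0,0,0,0,0.001,0.175,0.4],
    [0,0,0,0,0.001,0.183,0.4],
    [0,0,0,0,0.001,0.183,0.4],
    [0,0,0,0,0.001,0.183,0.4]
  ]
}}

```text
clock: 32.82
tool_pos: [0.5501, -0.0642, 0.0741]
tool_rot: [[0.998, 0.06, 0.001], [0.06, -0.998, -0.001], [0.001, 0.001, -1.0]]
wrist_force: [0.1, -0.5, -2.0]
opening: 0.0535
```

{"name": "play_rows", "arguments": {
  "plan": [
    [0,0,0,0,0,0.003,0.4],
    [0,0,0,0,0,0.006,0.4],
    [0,0,0,0,0,0.0085,0.4],
    [0,0,0,0,0,0.0085,0.4],
    [0,0,0,0,0,0.0085,0.4]
  ]
}}

```text
clock: 33.23
tool_pos: [0.5497, -0.0644, 0.0689]
tool_rot: [[0.998, 0.06, 0.001], [0.06, -0.998, -0.001], [0.001, 0.001, -1.0]]
wrist_force: [-0.6, -0.3, -3.0]
opening: 0.0531
```

```bash
python3 m.py .5501 -.0635 .065 .06
```

```text
clock 33.23 pos [ 0.5497 -0.0644  0.0689] yaw 0.0598 tilt 0.05 open 0.0531 F [-0.6 -0.3 -3. ]
turn [0.0005, -0.0006, -0.0002] shift [0.0007, -0.0014, 0.0064] rows 0.1 0.0
```

{"name": "play_rows", "arguments": {
  "plan": [
    [0,0,0,0,-0.001,0.003,0.4],
    [0,0,0,0,-0.001,0.0055,0.4],
    [0,0,0,0,-0.001,0.0065,0.4],
    [0,0,0,0,-0.001,0.0065,0.4],
    [0,0,0,0,-0.001,0.0065,0.4]
  ]
}}

```text
clock: 33.65
tool_pos: [0.55, -0.0638, 0.0657]
tool_rot: [[0.998, 0.06, 0.001], [0.06, -0.998, -0.001], [0.001, 0.001, -1.0]]
wrist_force: [-2.8, -0.0, 5.7]
opening: 0.0531
```

Contact; release, rise and check.

{"name": "play_rows", "arguments": {
  "plan": [
    [0,0,0,0,0,-0.002,0.6],
    [0,0,0,0,0,-0.002,0.65],
    [0,0,0,0,0,-0.002,0.7],
    [0,0,0,0,0,-0.002,0.766],
    [0,0,0,0,0,-0.02,0.766],
    [0,0,0,0,0,-0.06,0.766],
    [0,0,0,0,0,-0.12,0.766],
    [0,0,0,0,0,-0.18,0.766],
    [0,0,0,0,0,-0.23,0.766],
    [0,0,0,0,0,-0.23,0.766]
  ]
}}

```text
clock: 34.48
tool_pos: [0.5536, -0.0649, 0.2115]
tool_rot: [[0.998, 0.06, 0.014], [0.06, -0.998, -0.005], [0.014, 0.006, -1.0]]
wrist_force: [-0.1, 0.8, 0.6]
opening: 0.0718
```

```bash
python3 m.py .4438 .2948 .2 .03
```

```text
clock 34.48 pos [ 0.5536 -0.0649  0.2115] yaw 0.0601 tilt 0.84 open 0.0718 F [-0.1  0.8  0.6]
turn [0.0052, -0.013, 0.0287] shift [-0.1469, -0.6094, 0.0137] rows 9.0 0.3
```

{"name": "play_rows", "arguments": {
  "plan": [
    [0,0,0.029,-0.147,-0.609,0,0.77],
    [0,0,0.029,-0.147,-0.609,0,0.77],
    [0,0,0.029,-0.147,-0.609,0,0.77],
    [0,0,0.029,-0.147,-0.609,0,0.77],
    [0,0,0.029,-0.147,-0.609,0,0.77],
    [0,0,0.029,-0.147,-0.609,0,0.77],
    [0,0,0.029,-0.147,-0.609,0,0.77],
    [0,0,0.029,-0.147,-0.609,0,0.77],
    [0,0,0.029,-0.147,-0.609,0,0.77],
    [0,0,0.029,-0.147,-0.609,0,0.77],
    [0,0,0.029,-0.147,-0.609,0,0.77],
    [0,0,0.029,-0.147,-0.609,0,0.77]
  ]
}}

```text
clock: 35.48
tool_pos: [0.4396, 0.2955, 0.2024]
tool_rot: [[1.0, 0.03, 0.0], [0.03, -1.0, -0.001], [0.0, 0.001, -1.0]]
wrist_force: [0.7, -0.0, 0.0]
opening: 0.0726
```

```bash
python3 m.py .4435 .2948 .0565 .03;python3 - <<'E'
from h import *
w=(255,0,255);g=(255,255,0)
R=lambda P:frame(.6145,-.0185,.06,P)
ov=[(R(circ(.026,.046)),True,w),(R(circ(.027,.126,-.067,-.041)),True,w),(R(circ(.027,.011,-.067,-.041)),True,w)]
for z in (.004,.119): ov.append((circ(.027,z,.4438,.2948),True,w))
p=cam("scene");crop(p,"f6.png",200,60,190,190,4,ov)
p=cam("top");crop(p,"f7.png",215,90,110,125,5,ov)
E
```

```text
clock 35.48 pos [0.4396 0.2955 0.2024] yaw 0.0299 tilt 0.06 open 0.0726 F [ 0.7 -0.   0. ]
turn [0.001, -0.0002, -0.0001] shift [0.0065, 0.0011, 0.2432] rows 3.5 0.0
```

View pics/f6.png

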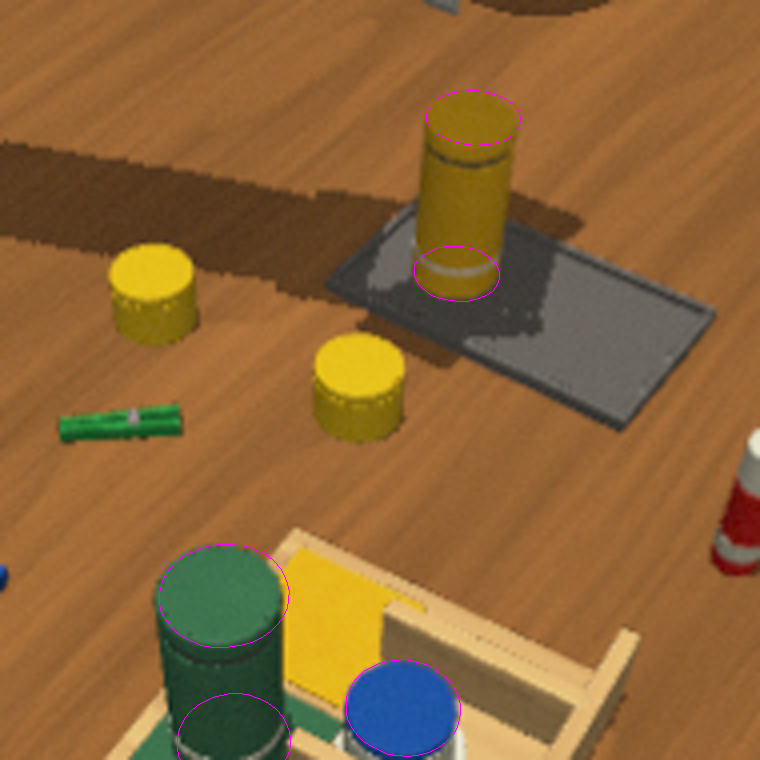

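View pics/f7.png

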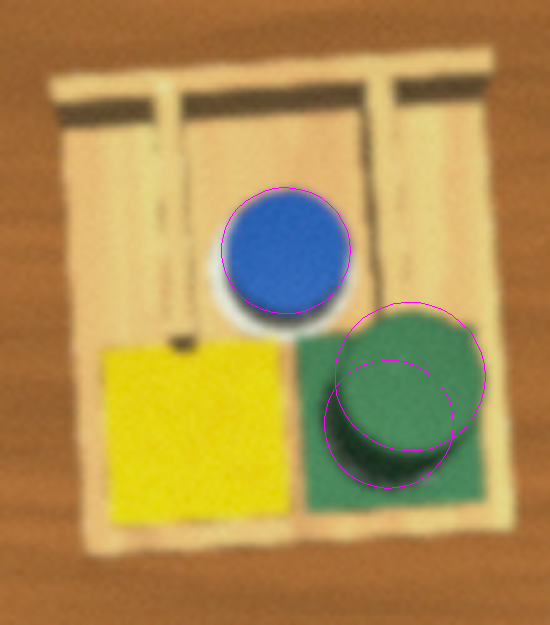

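{"name": "play_rows", "arguments": {
  "plan": [
    [0,0,0,0.0055,0,0.02,0.77],
    [0,0,0,0.0055,0,0.06,0.77],
    [0,0,0,0.0055,0,0.11,0.77],
    [0,0,0,0.0055,0,0.16,0.77],
    [0,0,0,0.0055,0,0.2,0.77],
    [0,0,0,0.0055,0,0.23,0.77],
    [0,0,0,0.0055,0,0.243,0.77],
    [0,0,0,0.0055,0,0.243,0.77],
    [0,0,0,0.0055,0,0.243,0.77]
  ]
}}

```text
clock: 36.33
tool_pos: [0.4436, 0.2953, 0.0569]
tool_rot: [[1.0, 0.028, 0.0], [0.028, -1.0, -0.0], [0.0, 0.0, -1.0]]
wrist_force: [0.5, -0.1, 0.1]
opening: 0.0721
```

{"name": "play_rows", "arguments": {
  "plan": [
    [0,0,0,0,0,0,0.7],
    [0,0,0,0,0,0,0.4],
    [0,0,0,0,0,0,0.4],
    [0,0,0,0,0,0,0.4],
    [0,0,0,0,0,0,0.4],
    [0,0,0,0,0,0,0.4],
    [0,0,0,0,0,0,0.4]
  ],
  "force": 30
}}

```text
clock: 36.92
tool_pos: [0.444, 0.2959, 0.058]
tool_rot: [[1.0, 0.03, 0.002], [0.03, -1.0, -0.0], [0.002, 0.0, -1.0]]
wrist_force: [-0.4, -2.5, 6.0]
opening: 0.0533
```

{"name": "play_rows", "arguments": {
  "plan": [
    [0,0,0,0,0,-0.02,0.4],
    [0,0,0,0,0,-0.06,0.4],
    [0,0,0,0,0,-0.11,0.4],
    [0,0,0,0,0,-0.16,0.4],
    [0,0,0,0,0,-0.21,0.4],
    [0,0,0,0,0,-0.23,0.4],
    [0,0,0,0,0,-0.23,0.4],
    [0,0,0,0,0,-0.23,0.4]
  ]
}}

```text
clock: 37.58
tool_pos: [0.4425, 0.2959, 0.1941]
tool_rot: [[1.0, 0.03, -0.0], [0.03, -1.0, -0.0], [-0.0, 0.0, -1.0]]
wrist_force: [-0.1, -0.1, -3.1]
opening: 0.0539
```

```bash
python3 m.py .5451 .0184 .195 .06;python3 - <<'E'
from h import *
p=cam("scene");crop(p,"f8.png",240,0,200,190,4)
E
```

```text
clock 37.58 pos [0.4425 0.2959 0.1941] yaw 0.0296 tilt 0.03 open 0.0539 F [-0.1 -0.1 -3.1]
turn [0.0004, 0.0002, -0.029] shift [0.1573, 0.4673, -0.0013] rows 7.1 0.2
```

View pics/f8.png

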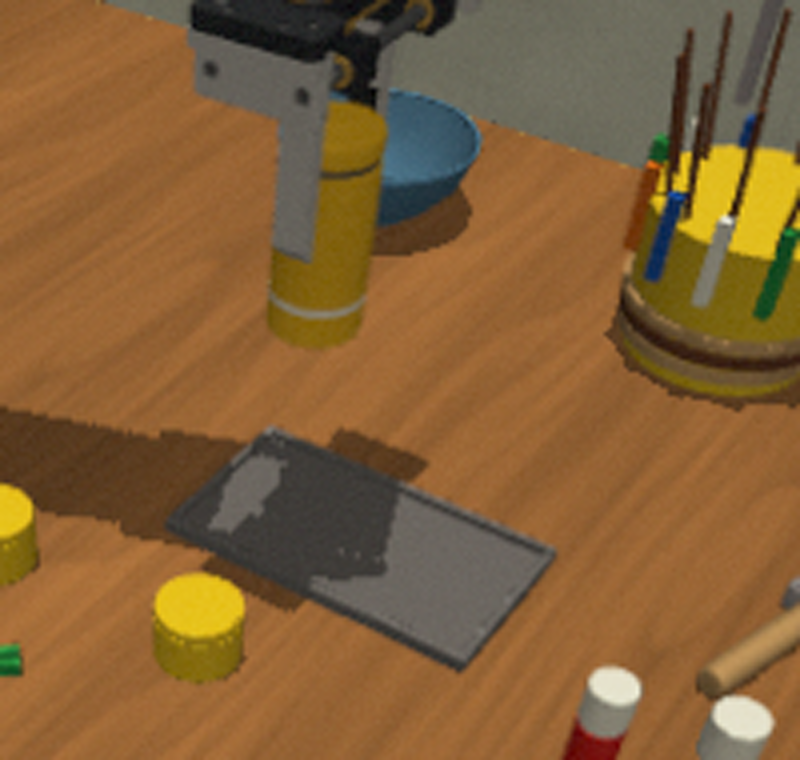

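{"name": "play_rows", "arguments": {
  "plan": [
    [0,0,0,0.007,0.02,0,0.4],
    [0,0,0,0.022,0.065,0,0.4],
    [0,0,-0.01,0.042,0.125,0,0.4],
    [0,0,-0.02,0.064,0.19,0,0.4],
    [0,0,-0.029,0.086,0.255,0,0.4],
    [0,0,-0.029,0.107,0.315,0,0.4],
    [0,0,-0.029,0.127,0.375,0,0.4],
    [0,0,-0.029,0.145,0.43,0,0.4],
    [0,0,-0.029,0.157,0.46,0,0.4],
    [0,0,-0.029,0.157,0.467,0,0.4],
    [0,0,-0.029,0.157,0.467,0,0.4],
    [0,0,-0.029,0.157,0.467,0,0.4]
  ]
}}

```text
clock: 38.63
tool_pos: [0.5443, 0.0188, 0.1935]
tool_rot: [[0.998, 0.059, -0.002], [0.059, -0.998, 0.0], [-0.002, -0.001, -1.0]]
wrist_force: [-0.1, -0.1, -2.4]
opening: 0.054
```

{"name": "play_rows", "arguments": {
  "plan": [
    [0,0,0,0,0,0,0.4],
    [0,0,0,0,0,0,0.4]
  ]
}}

```text
clock: 38.8
tool_pos: [0.5448, 0.0198, 0.1945]
tool_rot: [[0.998, 0.062, -0.0], [0.062, -0.998, -0.0], [-0.0, 0.0, -1.0]]
wrist_force: [0.1, 0.2, -2.1]
opening: 0.054
```

```bash
python3 m.py .5451 .0184 .073 .06
```

```text
clock 38.8 pos [0.5448 0.0198 0.1945] yaw 0.0616 tilt 0.02 open 0.054 F [ 0.1  0.2 -2.1]
turn [0.0001, 0.0004, 0.0016] shift [0.0005, 0.0023, 0.2026] rows 2.9 0.0
```

{"name": "play_rows", "arguments": {
  "plan": [
    [0,0,0,0,0.002,0.02,0.4],
    [0,0,0,0,0.002,0.06,0.4],
    [0,0,0,0,0.002,0.1,0.4],
    [0,0,0,0,0.002,0.14,0.4],
    [0,0,0,0,0.002,0.175,0.4],
    [0,0,0,0,0.002,0.195,0.4],
    [0,0,0,0,0.002,0.203,0.4],
    [0,0,0,0,0.002,0.203,0.4],
    [0,0,0,0,0.002,0.203,0.4]
  ]
}}

```text
clock: 39.55
tool_pos: [0.5462, 0.0174, 0.074]
tool_rot: [[0.998, 0.06, 0.002], [0.06, -0.998, -0.001], [0.002, 0.001, -1.0]]
wrist_force: [-0.1, 0.5, -2.4]
opening: 0.054
```

{"name": "play_rows", "arguments": {
  "plan": [
    [0,0,0,0,0,0.003,0.4],
    [0,0,0,0,0,0.006,0.4],
    [0,0,0,0,0,0.009,0.4],
    [0,0,0,0,0,0.011,0.4],
    [0,0,0,0,0,0.011,0.4],
    [0,0,0,0,0,0.011,0.4]
  ]
}}

```text
clock: 40.05
tool_pos: [0.5455, 0.0173, 0.0666]
tool_rot: [[0.998, 0.06, 0.0], [0.06, -0.998, -0.0], [0.0, 0.0, -1.0]]
wrist_force: [0.5, 0.1, -1.7]
opening: 0.0532
```

```bash
python3 m.py .5451 .0184 .064 .06
```

```text
clock 40.05 pos [0.5455 0.0173 0.0666] yaw 0.0598 tilt 0.04 open 0.0532 F [ 0.5  0.1 -1.7]
turn [0.0005, -0.0004, -0.0001] shift [-0.0006, -0.0018, 0.0043] rows 0.1 0.0
```

{"name": "play_rows", "arguments": {
  "plan": [
    [0,0,0,0,-0.001,0.002,0.4],
    [0,0,0,0,-0.001,0.0035,0.4],
    [0,0,0,0,-0.001,0.0045,0.4],
    [0,0,0,0,-0.001,0.0045,0.4],
    [0,0,0,0,-0.001,0.0045,0.4]
  ]
}}

```text
clock: 40.47
tool_pos: [0.5459, 0.0179, 0.0651]
tool_rot: [[0.998, 0.06, 0.001], [0.06, -0.998, -0.0], [0.001, 0.0, -1.0]]
wrist_force: [-2.6, -0.5, 4.8]
opening: 0.0536
```

{"name": "play_rows", "arguments": {
  "plan": [
    [0,0,0,0,0,-0.002,0.6],
    [0,0,0,0,0,-0.002,0.65],
    [0,0,0,0,0,-0.002,0.7],
    [0,0,0,0,0,-0.002,0.74],
    [0,0,0,0,0,-0.02,0.74],
    [0,0,0,0,0,-0.06,0.74],
    [0,0,0,0,0,-0.12,0.74],
    [0,0,0,0,0,-0.18,0.74],
    [0,0,0,0,0,-0.24,0.74],
    [0,0,0,0,0,-0.25,0.74]
  ]
}}

```text
clock: 41.3
tool_pos: [0.5491, 0.0175, 0.2223]
tool_rot: [[0.998, 0.06, 0.013], [0.06, -0.998, -0.003], [0.013, 0.003, -1.0]]
wrist_force: [0.7, 0.0, 0.8]
opening: 0.0696
```

{"name": "play_rows", "arguments": {
  "plan": [
    [0,0,0,-0.1,-0.5,0,0.74],
    [0,0,0,-0.1,-0.5,0,0.74],
    [0,0,0,-0.1,-0.5,0,0.74],
    [0,0,0,-0.1,-0.5,0,0.74],
    [0,0,0,-0.1,-0.5,0,0.74],
    [0,0,0,-0.1,-0.5,0,0.74],
    [0,0,0,-0.1,-0.5,0,0.74],
    [0,0,0,-0.1,-0.5,0,0.74],
    [0,0,0,-0.1,-0.5,0,0.74],
    [0,0,0,-0.1,-0.5,0,0.74]
  ]
}}

```text
clock: 42.13
tool_pos: [0.4672, 0.3141, 0.2136]
tool_rot: [[0.998, 0.061, 0.0], [0.061, -0.998, -0.001], [0.0, 0.001, -1.0]]
wrist_force: [-0.7, -0.1, -0.4]
opening: 0.07
```

Run:
```python
from h import *
print(bot.observe()["clock"])
w=(255,0,255)
R=lambda P:frame(.6145,-.0185,.06,P)
ov=[(R(circ(.026,.046)),True,w),(circ(.026,.042,.524,-.294),True,w),(circ(.041,.004,.524,-.294),True,w)]
for y in (.041,-.041):
  for z in (.011,.126): ov.append((R(circ(.027,z,-.067,y)),True,w))
p=cam("scene");crop(p,"g1.png",110,140,260,230,3,ov)
for n in ["can_green","can_yellow","tin_blue","tin_red"]:
  q=bot.landmark_of(p,n)
  for d in q[:3]: print(n,round(d["p"],2),(np.array(p["rotation"])@d["position"]+p["xyz"]).round(4))
p=cam("top");crop(p,"g2.png",215,80,220,150,3.5,ov)
for n in ["can_green","can_yellow","tin_blue","tin_red"]:
  q=bot.landmark_of(p,n)
  for d in q[:3]: print(n,round(d["p"],2),(np.array(p["rotation"])@d["position"]+p["xyz"]).round(4))
print(R([[0,0,0],[-.067,.041,.008],[-.067,-.041,.008]]))
```

```text
42.1333
can_green 0.79 [ 0.5497 -0.0638  0.0119]
can_yellow 0.95 [0.5422 0.0213 0.0095]
tin_blue 0.75 [ 0.3201  0.1541 -0.0035]
tin_blue 0.58 [4.591e-01 1.593e-01 2.000e-04]
tin_red 0.63 [ 0.5217 -0.2927  0.0035]
can_green 0.91 [ 0.5437 -0.0696  0.0132]
can_green 0.48 [ 6.13e-01 -1.79e-02  5.00e-04]
can_yellow 0.58 [0.5443 0.0114 0.0107]
tin_blue 0.94 [ 0.6173 -0.0194  0.01  ]
tin_blue 0.64 [ 0.3152  0.15   -0.0004]
tin_blue 0.58 [ 4.629e-01  1.618e-01 -2.000e-04]
tin_red 0.65 [ 0.5201 -0.2924  0.0061]
[[ 0.6145     -0.0185      0.        ]
 [ 0.54516204  0.01840863  0.008     ]
 [ 0.55007909 -0.06344381  0.008     ]]
```

View pics/g1.png

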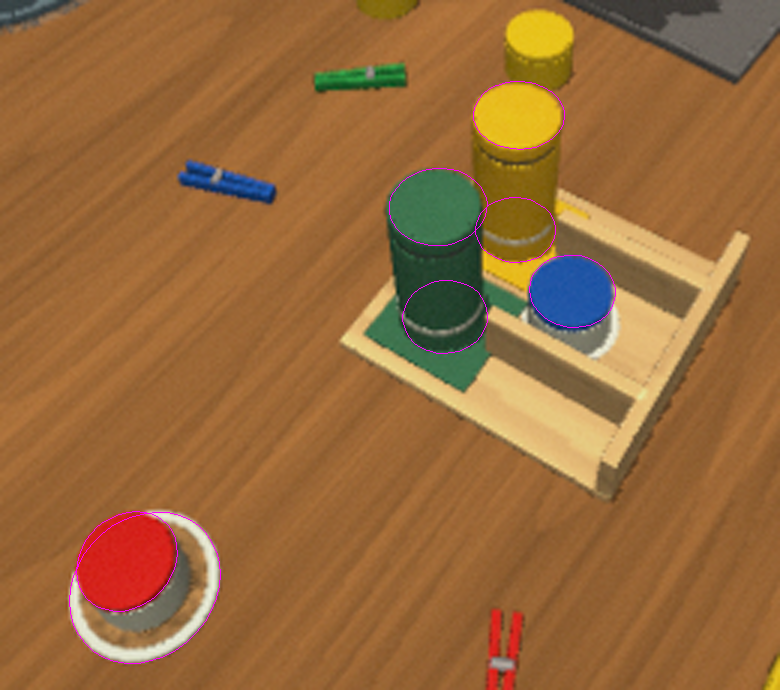

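View pics/g2.png

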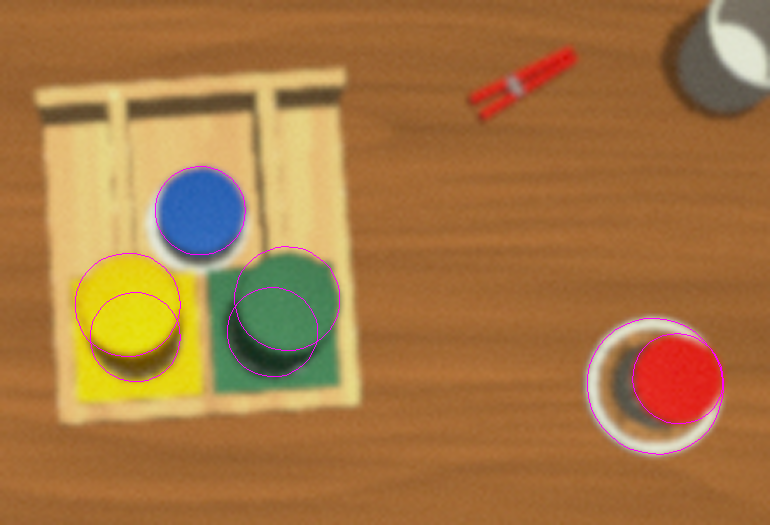

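```bash
python3 -c "
from rig import bot
print(bot.observe()['joint_velocities']);print(bot.finish_job())"
```

```text
[ 0.00495348  0.00124339 -0.00044242 -0.00106927 -0.00105504  0.00090081]
the job is handed in; nothing more can be done
None
```

The job is done and handed in at about 42 s of the 128 s allowed; no verdict was reported.

I moved both canisters to the grey tray and set the red tin in the middle of the cork mat. The blue tin then went onto the white spot in the bay. Last, I put the green and yellow canisters back on their own squares. The look-alike yellow tins were left alone.

**Last checks:** Before hand-in I drew the expected outlines over both camera pictures. All four things stood upright and let go, within about 2–3 mm of their targets. The arm was still and touching nothing.

**Disagreement:**
- **Top camera network:** it put both canisters 6–9 mm off centre. The scene camera's network and the overlays in both views put them within about 4 mm, so I trusted those. Either reading is within the 15 mm limit.
- **Scene camera network:** it did not list the blue tin in the bay among its finds. The top camera's network found it there within about 3 mm, and both overlays matched.

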